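Load a cast flow plate under the manifold bar

TASK

Swing the latch of the plate holder wide open, then lift the complete cast plate (not the short, half-filled one) out of the mould, slide it level and nose first into the slot under the manifold bar until its nose is fully home against the stop, let go, and swing the latch fully shut behind it. Leave the short plate in the mould, and leave the bottle and the two dishes where they are.

Things in the scene. Friction and masses are not known exactly. Their poses are not given: they have to be found in the camera images.
- holder: Plate holder, fixed: aluminium base plate (top 26 mm high) under a black manifold bar with three upright reservoirs (tops at 141 mm). Origin on the table below the bar's front face, mid-slot; z up, x = direction of insertion, away from the robot. The bar spans x 0..34, y -41..41, z 54.5..84 mm; above it the reservoirs on their shelf reach forward to x = -10 mm. A plate that is home has its origin at (7.5, 0, 46) mm.
- slot_mouth (a point): Middle of the slot mouth at the bar's front face, 49 mm high. The slot: 29 mm wide (mouth flared to 41 mm over the first 10 mm), 8.5 mm high from its floor at z = 46 mm (bar bevelled up to 60 mm at the mouth). In front of the bar the floor goes on only as a tongue 14 mm wide and 28 mm long, so the plate's long sides are free to the fingers there.
- slot_stop (a point): Point on the steel stop block behind the bar that the middle of the plate's nose touches when home: 45 mm beyond slot_mouth, 49 mm high. 30 mm of the plate then stick out in front of the bar. Axes as the holder's.
- latch (a joint): Vertical hinge of the steel swing latch, rad. 0 = shut: its arm points along the holder's +y, across the slot line, its side 2 mm behind the tail of a plate that is home. Grows as the arm swings out towards the robot (holder -x) and on to the holder's -y side, limit 2.2; from 1.5 up the way is clear for plate and fingers. Starts shut or up to 0.4 open; stays where left, 0.5 N at the tip moves it.
- latch_tip (a point): Middle of the round end (16 mm across) of the latch arm, 66 mm from the pivot, 50.5 mm high. The arm is a bar 10 mm wide, 45.5 to 55.5 mm above the table; push it sideways with a fingertip. Below it is only the base plate, 26 mm high.
- latch_pivot (a point): On the latch's axis at mid-height of the arm: at (-37, -58, 50.5) mm in the holder's frame.
- mould: Lower half of a two-cavity mould, fixed, 104 x 148 mm, block top 37 mm high, two guide pins up to 53 mm on the nose-side corners. Origin on the table below its middle, x towards the plates' noses, z up. Cavities at y = -42 and 42 mm, walled (5 mm deep, 29 mm wide) only at x = 2..39 mm; behind that the plate lies on a rib 14 mm wide, 20 mm above the steel base, with free room for fingers on both sides.
- plate: The complete cast plate: white, 75 x 26 x 6 mm, about 30 g, corners of its nose cut off at 45 degrees (6 mm). Origin at the centre of its underside; x along its length to the nose, z up. It lies in either cavity of the mould, underside 32 mm above the table; a lip 18 mm wide, 4 mm high, stands 2 mm behind its tail, so lift it before moving it.
- plate_nose (a point): Middle of the plate's nose face, 37.5 mm ahead of the plate's centre, at mid-thickness.
- short_plate: The badly filled plate in the other cavity: same white material, width and thickness, but only 51 mm long with a ragged end. Origin 37.5 mm ahead of its tail, on the underside; same axes. Stays where it is.
- medium_bottle: Small bottle with a white cap, 44 mm across, 88 mm high, behind and between holder and mould; origin at the centre of its underside. A bystander.
- culture_dish: Round clear dish, 64 mm across, 18 mm high, between holder and mould; origin at the centre of its underside. A bystander.
- small_dish: Small round clear dish, 39 mm across, 14 mm high, between holder and mould, nearer the robot; origin at the centre of its underside. A bystander.
Not all that is in view belongs to the job. What is shaped like the plate but brown is not meant.

How it is judged:
By the outcome, as a careful person would: the job done as asked, in the order asked, and still so for the second after the job is handed in, with the robot touching nothing.
It also fails if it takes over 58 s, if anything falls off the work surface, if the arm or the gripper's body presses on something with over 40 N, if the wrist force passes 120 N, or if a joint passes its speed limit or range.

ROBOT

A 7-joint arm with a two-finger parallel gripper is mounted at the origin on a cart in front of the work surface, level with it; the furniture and walls round the work are solid. World frame = base frame: x ahead of the robot, y to its left, z up, the work surface at z = 0. Lengths are in m, angles in degrees, forces in N, time in s.
With the tool pointing down it reaches from about 0.425 to 0.875 m from the base axis. Payload 4.7 kg.
Tool frame: the origin (TCP) lies midway between the tips of the shut fingers; the grasp point (between the pads) lies 19 mm behind it; z points along the fingers, y is the direction in which the jaws open and shut (so a half turn about z gives the same grasp; the last joint's range is limited). The gripper opens to 87 mm and grips with 3 to 60 N. Pads are 19 mm wide; open, the fingers measure 117 mm over their backs; the gripper's body (75 mm by 190 mm) begins 51 mm behind the grasp point.
Start: joints at [66.755, 18.392, -4.016, 83.108, 1.295, 78.541, -3.26], TCP at [0.265, -0.594, 0.223] pointing down, gripper open.
Joint ranges: [-163.93, 163.93], [-17.29, 119.83], [-79.2, 71.16], [3.27, 140.29], [-89.18, 269.18], [5.43, 117.66], [-154.24, 154.24]. Speed limits (degrees/s): [147.25, 147.25, 180, 180, 180, 180, 180].

INTERFACE

Orientations are given as [roll, pitch, yaw] about the fixed x, y, z axes, in that order (R = Rz(yaw) Ry(pitch) Rx(roll)).
In Python, from cell import env gives the robot as it stands. The module is installed in compiled form; this text tells all that it offers.
- The arm moves only by the tool servo_tool, never from a script. Its argument "plan" is a list of rows, each a list of 3 entries, a list of its own where there are three numbers: the opening, from 0 (shut) to 1 (fully open), then the shift along the tool's x, y, z in cm, then the turn, a rotation vector about the tool's x, y, z in degrees. A call has 1 to 20 rows; each row shifts and turns the pose as measured when the row begins, along the tool's axes as they then stand; what a row does not reach is not made up. A row lasts 1/12 s, in which the tool goes at most 41.7 mm and 7.16 degrees, less where a joint would pass 70% of its speed; a pose out of reach is approached as far as the arm can. A call is refused whole if a number of a shift passes 4.17 or a number of a turn 7.16, either way. A call with a gripper value outside its range is refused whole. The fingers move at their own pace and stop on an object; "force" is the grip in N (left out, the last holds). Time passes only in rows, so rows that do not move let the fingers close. It gives the time, the measured TCP pose, the force and the opening at its end, in the units of the state.
- env.get_obs(): the state, without advancing time (a new reading comes with each control period).
- env.read_camera(name): name is "scene" or "side" or "wrist"; returns a dict with "image" (420x560x3 uint8, blue, green, red), "fx", "fy", "cx", "cy" (pixels), "rvec" (rotation vector, rad) and "tvec" (3), from world to camera coordinates, as OpenCV has them; the wrist camera has in their place "T_tool_cam" (4x4, takes a point from camera to tool coordinates, whose origin is the TCP and whose axes are the flange's). Camera axes: x right, y down, z forward; pixel columns grow to the right and rows downward; lengths in m; the calibration is good to about 2 mm. A picture is of the moment at which its call begins: read the wrist's pose just before it. There is no depth.
- env.sign_off(): hands the job in, once; it reports no verdict.
The state is a dict: "time_s": time; "qpos": joint angles; "joint_velocities": joint speeds; "effort": joint torques, N m; "tool_pos": TCP position; "tool_rot": TCP orientation; "force": force on the tool from outside, world axes, zero at the start; "wrist_torque": the same for the moment, N m; "grip_width": finger opening in m.
Only numpy, scipy, OpenCV 4.12 (cv2) and the standard library are available. Lean on these libraries where they do the work, as an engineer would, in place of code of your own. Each camera call takes 0.05 s, during which the arm holds its last target. There are 200 camera calls.

## Working session

There is one attempt and no reset: what is moved stays moved. The work goes in short steps, Python scripts to look and compute and a tool call to move; the robot and the scene stay as the last step left them, time stands still between calls to the robot, and variables do not carry over. Pictures are saved under pics/ and viewed, about 8 in all and at most 12, crops included, and the job is handed in when it is done.

Besides the shell and the picture viewer there is one more tool, called after "Request:" by a JSON object that holds its "op" and its "data". servo_tool: Moves the arm, as the interface text tells. Its arguments: {"type":"object","properties":{"plan":{"type":"array"},"force":{"type":"number"}},"required":["plan"]}

```bash
mkdir -p pics
python3 - <<'E'
from cell import env
import cv2
o=env.get_obs()
for k,v in o.items(): print(k,v)
for n in("scene","side"):
    c=env.read_camera(n); cv2.imwrite(f"pics/{n}0.png",c["image"]); print(n,{k:v for k,v in c.items() if k!="image"})
E
```

```text
time_s 0.0
qpos [66.75453278 18.43822314 -4.0150938  83.17383329  1.29378144 78.54064213
 -3.26159668]
joint_velocities [-0.05083374  0.06500723 -0.09726768  0.06906115  0.07195908  0.02812162
  0.02577484]
effort [ 7.91195343e-04 -4.91285741e+01 -4.03295355e-01 -3.12532461e+01
 -6.39463635e-02  4.37443075e-02  1.87061119e-04]
tool_pos [ 0.26466564 -0.59308024  0.22148029]
tool_rot [-1.79892473e+02  4.66047262e-03  2.40529423e+01]
force [ 0.68416341 -0.06556811  0.52834974]
wrist_torque [-0.0426446   0.00343987  0.02293871]
grip_width 0.08679546779053436
scene {'fx': 442.3634711258579, 'fy': 442.3634711258579, 'cx': 279.465281200251, 'cy': 209.3358943704015, 'rvec': array([ 1.02718793, -2.51156195,  0.95705948]), 'tvec': array([0.33510976, 0.35475889, 0.70404664])}
side {'fx': 511.5223647168023, 'fy': 511.5223647168023, 'cx': 277.720598777561, 'cy': 201.60176588408964, 'rvec': array([ 1.80993344,  1.40352431, -0.6874375 ]), 'tvec': array([-0.11272755, -0.24166681,  1.67630108])}
```

View pics/scene0.png

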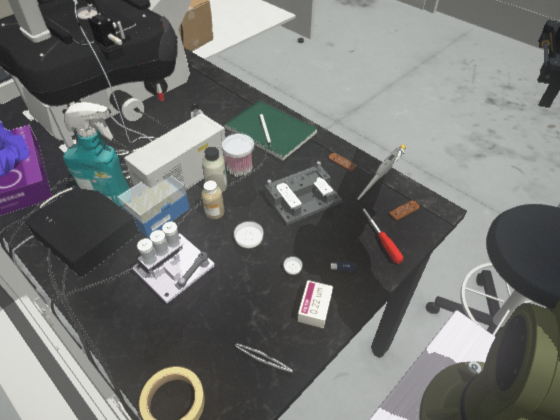

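View pics/side0.png

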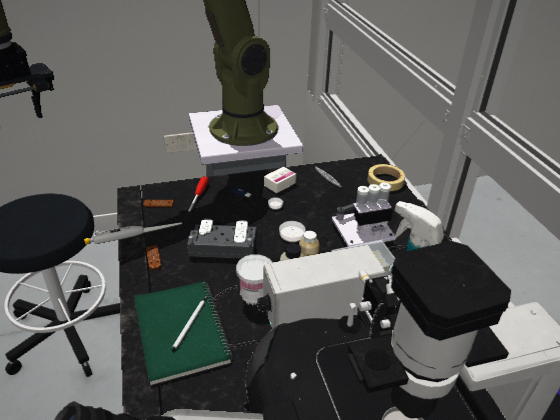

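Scene: the holder is at about (175,262) and the mould at (300,193), with white plates at (287,195) and (323,186). Brown look-alikes are at (342,160) and (405,210), the bottle at (212,200), and the dishes at (249,236) and (292,266). Next, one close crop to choose the plate.

Run:
```python
import cv2,numpy as np
a=cv2.imread("pics/scene0.png")
m=cv2.resize(a[150:230,255:350],None,fx=4.2,fy=4.2,interpolation=cv2.INTER_CUBIC)
h=cv2.resize(a[215:305,125:220],None,fx=4.2,fy=4.2,interpolation=cv2.INTER_CUBIC)
out=np.zeros((380,800,3),np.uint8)
out[:m.shape[0],:m.shape[1]]=m; out[:h.shape[0],400:400+h.shape[1]]=h
cv2.imwrite("pics/crop0.png",out)
```

```text
(no output)
```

View pics/crop0.png

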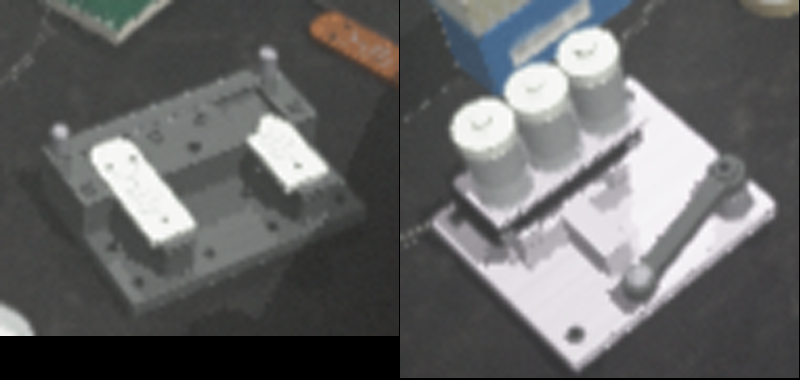

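The left plate, at scene pixel (287,195), is long with cut nose corners, so it is the complete one. The right one at (323,186) is the short plate. The latch pivot is near (204,254) and its tip near (182,282). Now casting rays.

```bash
cat > h.py <<'E'
import numpy as np,cv2
from scipy.spatial.transform import Rotation as Ro
def cam(c,o=None):
    K=np.array([[c["fx"],0,c["cx"]],[0,c["fy"],c["cy"]],[0,0,1]])
    if "rvec" in c:
        R=cv2.Rodrigues(np.array(c["rvec"]))[0]; return K,R.T,-R.T@np.array(c["tvec"])
    Rt=Ro.from_euler("xyz",o["tool_rot"],degrees=True).as_matrix(); T=np.array(c["T_tool_cam"])
    return K,Rt@T[:3,:3],Rt@T[:3,3]+o["tool_pos"]
def ray(k,uv,z):
    K,R,p=k; d=R@np.linalg.inv(K)@np.array([uv[0],uv[1],1.]); return p+d*(z-p[2])/d[2]
def proj(k,X):
    K,R,p=k; q=K@(R.T@(np.array(X)-p)); return q[:2]/q[2]
E
python3 - <<'E'
from cell import env
from h import *
c=env.read_camera("scene");k=cam(c);a=c["image"]
np.set_printoptions(precision=4,suppress=True)
P=lambda u,v,x0,y0,ox=0:((u-ox)/4.2+x0-.5+.12,v/4.2+y0-.5+.12)
print("cam",k[2])
for n,u,v,z in(("pinL",62,130,.053),("pinR",267,52,.053)): print(n,ray(k,P(u,v,255,150),z))
for n,u,v,z in(("pivot",728,165,.0555),("tip",640,276,.0555),("res1",485,122,.141),("res2",537,86,.141),("res3",590,48,.141),("base_near",577,362,.026),("base_r",775,207,.026),("base_l",437,222,.026)): print(n,ray(k,P(u,v,125,215,400),z))
m=((a.min(2)>200)*255).astype(np.uint8)
for c_ in cv2.findContours(m[170:225,270:345],cv2.RETR_EXTERNAL,cv2.CHAIN_APPROX_NONE)[0]:
    if len(c_)<15: continue
    w=np.array([ray(k,p[0]+[270,170],.038)[:2] for p in c_])*1000
    r=cv2.minAreaRect(w.astype(np.float32)); print("plate",r, cv2.boxPoints(r).round(1).tolist())
for n,u,v,z in(("dish",249,236,.01),("small",292,266,.01),("bottlecap",210,186,.088)): print(n,ray(k,(u,v),z))
E
```

```text
cam [0.1012 0.3816 0.7602]
pinL [ 0.6147 -0.1161  0.053 ]
pinR [ 0.5769 -0.241   0.053 ]
pivot [0.5612 0.1204 0.0555]
tip [0.5417 0.186  0.0555]
res1 [0.5944 0.209  0.141 ]
res2 [0.5949 0.1827 0.141 ]
res3 [0.5959 0.1545 0.141 ]
base_near [0.5441 0.225  0.026 ]
base_r [0.5454 0.1093 0.026 ]
base_l [0.6524 0.2267 0.026 ]
plate ((565.2459106445312, -125.07821655273438), (25.942659378051758, 75.6499252319336), 73.59800720214844) [[525.2999877929688, -126.80000305175781], [597.9000244140625, -148.1999969482422], [605.2000122070312, -123.30000305175781], [532.5999755859375, -102.0]]
plate ((529.524169921875, -201.42848205566406), (25.778642654418945, 49.820037841796875), 73.23001861572266) [[502.0, -206.60000610351562], [549.7000122070312, -221.0], [557.0999755859375, -196.3000030517578], [509.3999938964844, -181.89999389648438]]
dish [0.557  0.0037 0.01  ]
small [ 0.4379 -0.0049  0.01  ]
bottlecap [0.6676 0.009  0.088 ]
```

Measured sizes agree with the given ones: plate 75.6 x 25.9 mm at (0.565,-0.125), yaw -16.4°, and latch arm 68 mm against 66 given. The holder is near (0.597,0.18), yaw about 1°, with the latch about 0.27 rad open. Going over the holder now.

Request:
{"op": "servo_tool", "data": {"plan": [[0, [2, 0, 0], [0, 0, 5.8]], [0, [2, -1, 0], [0, 0, 5.8]], [0, [2, -2, 0], [0, 0, 5.8]], [0, [2, -4, 0], [0, 0, 5.8]], [0, [1, -4.1, 0], [0, 0, 0]], [0, [1, -4.1, 0], [0, 0, 0]], [0, [1, -4.1, 0], [0, 0, 0]], [0, [1, -4.1, 0], [0, 0, 0]], [0, [1, -4.1, 0], [0, 0, 0]], [0, [1, -4.1, 0], [0, 0, 0]], [0, [1, -4.1, 0], [0, 0, 0]], [0, [1, -4.1, 0], [0, 0, 0]], [0, [1, -4.1, 0], [0, 0, 0]], [0, [1, -4.1, 0], [0, 0, 0]], [0, [1, -4.1, 0], [0, 0, 0]], [0, [1, -4.1, 0], [0, 0, 0]], [0, [0, -4.1, 0], [0, 0, 0]], [0, [0, -4.1, 0], [0, 0, 0]]]}}

```text
time_s: 1.65
tool_pos: [0.4507, 0.0583, 0.2142]
tool_rot: [179.9, 0.4, -1.5]
force: [0.7, 0.4, 0.2]
grip_width: 0.0006
```

Request:
{"op": "servo_tool", "data": {"plan": [[0, [2.5, -4, 0], [0, 0, 0]], [0, [2.5, -4, 0], [0, 0, -2.5]], [0, [0, -3.5, 0], [0, 0, 0]], [0, [0, 0, 0], [0, 0, 0]]]}}

```text
time_s: 1.98
tool_pos: [0.4935, 0.175, 0.2144]
tool_rot: [-179.9, 0.3, 1.7]
force: [-0.5, 0.9, -0.1]
grip_width: 0.0004
```

Run:
```python
from cell import env
from h import *
import pickle
o=env.get_obs();c=env.read_camera("wrist"); cv2.imwrite("pics/w1.png",c["image"]); pickle.dump((o,c),open("w1.pkl","wb"))
print(o["tool_pos"],o["tool_rot"],c["fx"],c["T_tool_cam"])
k=cam(c,o)
for n,X in(("org",(.597,.18,.046)),("pivot",(.5612,.1204,.0555)),("tip",(.5417,.186,.0555))): print(n,proj(k,X))
```

```text
[0.49347833 0.17501183 0.21441332] [-179.8706683     0.26714867    1.70670557] 375.916209560701 [[ 1.43819400e-04 -9.68554687e-01 -2.48800718e-01  6.90942675e-02]
 [ 9.99999939e-01  2.18860000e-04 -2.73948113e-04 -7.85044500e-05]
 [ 3.19786254e-04 -2.48800664e-01  9.68554659e-01 -1.61827493e-01]
 [ 0.00000000e+00  0.00000000e+00  0.00000000e+00  1.00000000e+00]]
org [284.88371994  66.16025049]
pivot [355.61758005 113.15662897]
tip [275.75904412 134.68463602]
```

View pics/w1.png

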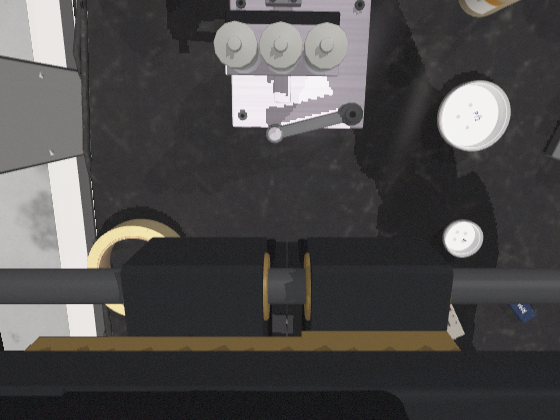

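Wrist view: reservoir tops at (236,43), (281,43), (326,43), latch pivot (352,114), tip (275,134), base front corners (233,128) and (362,128). Predictions agree within 4 px. Now refining the holder pose.

Run:
```python
from h import *
import pickle
o,c=pickle.load(open("w1.pkl","rb"));k=cam(c,o);a=c["image"]
g=cv2.GaussianBlur(cv2.cvtColor(a,cv2.COLOR_BGR2GRAY),(3,3),0)
ci=cv2.HoughCircles(g[15:80,205:355],cv2.HOUGH_GRADIENT,1,30,param1=120,param2=15,minRadius=15,maxRadius=26)
R=[]
for x,y,r in sorted(ci[0].tolist()): p=ray(k,(x+205,y+15),.141);R.append(p);print("res",x+205,y+15,r,p.round(4))
ci=cv2.HoughCircles(g[95:150,255:375],cv2.HOUGH_GRADIENT,1,40,param1=120,param2=9,minRadius=6,maxRadius=13)
for x,y,r in sorted(ci[0].tolist()): print("latch",x+255,y+95,r,ray(k,(x+255,y+95),.0555).round(4))
for uv in((233,128),(362,128),(370,5)): print("base",ray(k,uv,.026).round(4))
z=cv2.resize(a[0:150,205:385],None,fx=4,fy=4,interpolation=cv2.INTER_CUBIC); cv2.imwrite("pics/w1c.png",z)
```

```text
res 235.5 45.5 21.0 [0.5977 0.2081 0.141 ]
res 280.5 44.5 22.0 [0.5991 0.182  0.141 ]
res 321.5 45.5 25.399999618530273 [0.5992 0.1582 0.141 ]
latch 274.5 133.5 6.300000190734863 [0.5426 0.1871 0.0555]
latch 349.5 113.5 12.399999618530273 [0.5608 0.1254 0.0555]
base [0.5445 0.226  0.026 ]
base [0.5481 0.1084 0.026 ]
base [0.6497 0.1099 0.026 ]
```

View pics/w1c.png

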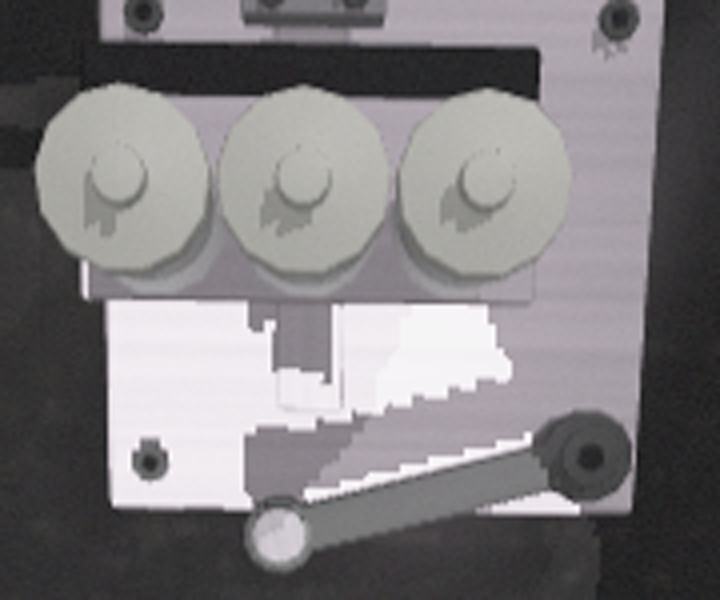

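Run:
```python
from h import *
import pickle
o,c=pickle.load(open("w1.pkl","rb"));k=cam(c,o)
f=lambda u,v,z:ray(k,(205+u/4-.4,v/4-.4),z).round(4)
for n,u,v,z in(("tongueL",274,408,.046),("tongueR",343,410,.046),("pivot",590,457,.0555),("tip",278,535,.0555),("res1",120,172,.141),("res2",303,175,.141),("res3",487,178,.141),("shelfL",83,298,.084),("shelfR",533,300,.084),("barbackL",82,45,.084),("barbackR",540,48,.084),("stop",314,12,.055)): print(n,f(u,v,z))
```

```text
tongueL [0.5685 0.1891 0.046 ]
tongueR [0.5685 0.1746 0.046 ]
pivot [0.5606 0.1233 0.0555]
tip [0.5428 0.1874 0.0555]
res1 [0.5993 0.2086 0.141 ]
res2 [0.5997 0.1821 0.141 ]
res3 [0.6001 0.1554 0.141 ]
shelfL [0.5863 0.2232 0.084 ]
shelfR [0.5884 0.1406 0.084 ]
barbackL [0.6286 0.2229 0.084 ]
barbackR [0.6305 0.142  0.084 ]
stop [0.6423 0.1826 0.055 ]
```

Holder origin is (0.5962,0.1822), yaw 1.2°; tongue width measured 14.5 mm (14 given), and pivot, tongue and bar agree to 1 mm. The latch is at 0.25 rad. Tilting 25° to keep clear of the reservoirs.

Request:
{"op": "servo_tool", "data": {"plan": [[0, [0, 0, 0], [0, 6.3, 0]], [0, [0, 0, 0], [0, 6.3, 0]], [0, [0, 0, 0], [0, 6.3, 0]], [0, [0, 0, 0], [0, 6.3, 0]], [0, [0, 0, 0], [0, 0, 0]]]}}

```text
time_s: 2.45
tool_pos: [0.4937, 0.1656, 0.205]
tool_rot: [-179.8, -24.9, 1.1]
force: [-1.1, 0.1, -2.2]
grip_width: 0.0007
```

```bash
cat >> h.py <<'E'
def go(*T):
    "print successive tool-frame shifts in cm (present orientation) through world targets"
    from cell import env
    o=env.get_obs(); R=Ro.from_euler("xyz",o["tool_rot"],degrees=True).as_matrix(); p=o["tool_pos"]
    print("now",o["tool_pos"].round(4),o["tool_rot"].round(2),"F",o["force"].round(1),"w",round(o["grip_width"],4),"t",o["time_s"])
    for t in T: print(np.round(t,4),"->",(R.T@(np.array(t)-p)*100).round(2)); p=np.array(t)
def H(x,y,z):
    a=np.radians(1.2); return np.array([.5962+x*np.cos(a)-y*np.sin(a),.1822+x*np.sin(a)+y*np.cos(a),z])
E
python3 -c "
from h import *
go((.5678,.1835,.15),(.5678,.1835,.052))"
```

```text
now [0.4937 0.1656 0.205 ] [-179.8   -24.95    1.15] F [-1.1  0.1 -2.2] w 0.0007 t 2.45
[0.5678 0.1835 0.15  ] -> [ 4.43 -1.61  8.13]
[0.5678 0.1835 0.052 ] -> [-4.13  0.03  8.89]
```

Request:
{"op": "servo_tool", "data": {"plan": [[0, [2.2, -0.8, 4], [0, 0, 0]], [0, [2.2, -0.8, 4], [0, 0, 0]], [0, [0, 0, 0], [0, 0, 0]], [0, [-1.2, 0, 2.6], [0, 0, 0]], [0, [0, 0, 0], [0, 0, 0]]]}}

```text
time_s: 2.87
tool_pos: [0.5672, 0.1732, 0.1247]
tool_rot: [179.8, -24.8, 0.6]
force: [-2.3, -1.0, -1.9]
grip_width: 0.0007
```

```bash
python3 -c "
from h import *
go((.5678,.1835,.09),(.5678,.1835,.052))"
```

```text
now [0.5672 0.1732 0.1247] [179.84 -24.84   0.59] F [-2.3 -1.  -1.9] w 0.0007 t 2.8667
[0.5678 0.1835 0.09  ] -> [-1.39 -1.04  3.17]
[0.5678 0.1835 0.052 ] -> [-1.6  -0.01  3.45]
```

Request:
{"op": "servo_tool", "data": {"plan": [[0, [-1.4, -1.2, 3.2], [0, 0, 0]], [0, [0, 0, 0], [0, 0, 0]], [0, [-0.8, 0, 1.7], [0, 0, 0]], [0, [0, 0, 0], [0, 0, 0]]]}}

```text
time_s: 3.2
tool_pos: [0.573, 0.1806, 0.0733]
tool_rot: [179.9, -24.6, 0.0]
force: [-1.1, -1.5, -1.0]
grip_width: 0.0007
```

```bash
python3 -c "
from h import *
go((.5678,.1835,.053),(.545,.184,.053))"
```

```text
now [0.573  0.1806 0.0733] [ 1.7993e+02 -2.4640e+01  3.0000e-02] F [-1.1 -1.5 -1. ] w 0.0007 t 3.2
[0.5678 0.1835 0.053 ] -> [-1.32 -0.29  1.62]
[0.545 0.184 0.053] -> [-2.07 -0.05 -0.95]
```

Request:
{"op": "servo_tool", "data": {"plan": [[0, [-1.2, -0.3, 1.7], [0, 0, -1]], [0, [0, 0, 0], [0, 0, 0]], [0, [0, 0, 0], [0, 0, 0]]]}}

```text
time_s: 3.45
tool_pos: [0.5759, 0.1823, 0.0624]
tool_rot: [179.3, -25.3, 1.1]
force: [0.6, -0.4, 0.2]
grip_width: 0.0007
```

```bash
python3 -c "
from h import *
go((.5678,.1835,.053),(.545,.184,.053))"
```

```text
now [0.5759 0.1823 0.0624] [179.3  -25.34   1.08] F [ 0.6 -0.4  0.2] w 0.0007 t 3.45
[0.5678 0.1835 0.053 ] -> [-1.14 -0.15  0.5 ]
[0.545 0.184 0.053] -> [-2.06 -0.08 -0.98]
```

Request:
{"op": "servo_tool", "data": {"plan": [[0, [-1.2, -0.2, 0.9], [0, 0, 0]], [0, [-0.2, 0, 0.2], [0, 0, 0]], [0, [0, 0, 0], [0, 0, 0]]]}}

```text
time_s: 3.7
tool_pos: [0.5742, 0.1832, 0.0564]
tool_rot: [179.2, -26.1, 1.0]
force: [-0.4, 0.1, -0.0]
grip_width: 0.0008
```

```bash
python3 -c "
from h import *
go((.5502,.182,.053),(.532,.1764,.053),(.5156,.1634,.053),(.5046,.1433,.053),(.5004,.125,.053),(.5,.12,.053))"
```

```text
now [0.5742 0.1832 0.0564] [179.19 -26.15   0.96] F [-0.4  0.1 -0. ] w 0.0008 t 3.7
[0.5502 0.182  0.053 ] -> [-2.3   0.09 -0.75]
[0.532  0.1764 0.053 ] -> [-1.64  0.54 -0.8 ]
[0.5156 0.1634 0.053 ] -> [-1.49  1.28 -0.71]
[0.5046 0.1433 0.053 ] -> [-1.02  2.   -0.47]
[0.5004 0.125  0.053 ] -> [-0.4   1.83 -0.17]
[0.5   0.12  0.053] -> [-0.04  0.5  -0.01]
```

Request:
{"op": "servo_tool", "data": {"plan": [[0, [-1, 0, -0.1], [0, 0, 0]], [0, [-1, 0, -0.2], [0, 0, 0]], [0, [-1, 0, -0.2], [0, 0, 0]]]}}

```text
time_s: 3.95
tool_pos: [0.5489, 0.1829, 0.0535]
tool_rot: [179.3, -26.7, 0.8]
force: [1.1, 0.0, 0.6]
grip_width: 0.0003
```

```bash
python3 -c "
from h import *
go((.5502,.182,.053),(.532,.1764,.053),(.5156,.1634,.053),(.5046,.1433,.053),(.5004,.125,.053),(.5,.12,.053))"
```

```text
now [0.5489 0.1829 0.0535] [179.29 -26.72   0.78] F [1.1 0.  0.6] w 0.0003 t 3.95
[0.5502 0.182  0.053 ] -> [0.09 0.09 0.11]
[0.532  0.1764 0.053 ] -> [-1.63  0.55 -0.81]
[0.5156 0.1634 0.053 ] -> [-1.48  1.29 -0.73]
[0.5046 0.1433 0.053 ] -> [-1.01  2.   -0.48]
[0.5004 0.125  0.053 ] -> [-0.4   1.83 -0.18]
[0.5   0.12  0.053] -> [-0.04  0.5  -0.01]
```

Request:
{"op": "servo_tool", "data": {"plan": [[0, [-0.9, 0.25, -0.4], [0, 0, 0]], [0, [-0.9, 0.35, -0.4], [0, 0, 0]], [0, [-0.8, 0.65, -0.35], [0, -0.5, 0]], [0, [-0.8, 0.7, -0.35], [0, -0.5, 0]], [0, [-0.5, 1, -0.2], [0, 0, 0]], [0, [-0.5, 1, -0.2], [0, 0, 0]]]}}

```text
time_s: 4.45
tool_pos: [0.4958, 0.1445, 0.0528]
tool_rot: [179.2, -26.0, 1.3]
force: [0.4, 1.4, -0.2]
grip_width: 0.0003
```

```bash
python3 -c "
from h import *
go((.5046,.1433,.053),(.5004,.125,.053),(.5,.12,.053))"
```

```text
now [0.4958 0.1445 0.0528] [179.16 -26.01   1.26] F [ 0.4  1.4 -0.2] w 0.0003 t 4.45
[0.5046 0.1433 0.053 ] -> [0.8  0.13 0.36]
[0.5004 0.125  0.053 ] -> [-0.41  1.82 -0.18]
[0.5   0.12  0.053] -> [-0.05  0.5  -0.02]
```

Request:
{"op": "servo_tool", "data": {"plan": [[0, [0.4, 0.8, 0.2], [0, 0, 0]], [0, [0.3, 0.9, 0.15], [0, 0, 0]], [0, [0, 0.8, 0], [0, 0, 0]], [0, [0, 0, 0], [0, 0, 0]]]}}

```text
time_s: 4.78
tool_pos: [0.4991, 0.1165, 0.0523]
tool_rot: [178.8, -26.0, 1.4]
force: [-0.4, -0.9, 0.6]
grip_width: 0.0006
```

```bash
python3 -c "
from h import *
go((.5,.12,.053))
from cell import env
c=env.read_camera('scene');a=c['image'][215:305,125:220]
cv2.imwrite('pics/s2.png',cv2.resize(a,None,fx=5,fy=5,interpolation=cv2.INTER_CUBIC))"
```

```text
now [0.4991 0.1165 0.0523] [178.81 -26.04   1.41] F [-0.4 -0.9  0.6] w 0.0006 t 4.7833
[0.5   0.12  0.053] -> [ 0.12 -0.35 -0.03]
```

View pics/s2.png

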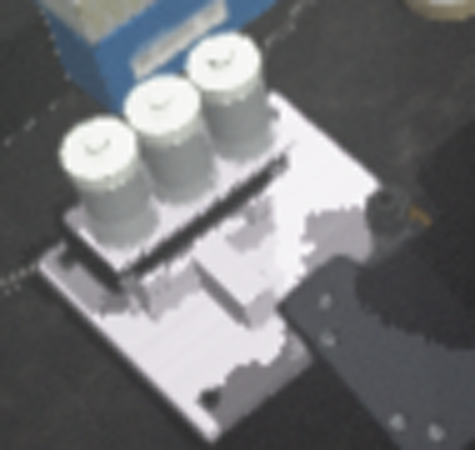

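The crop shows the arm gone from the slot line (tip no longer at about (270,300)), and it is behind the gripper now. Finger position puts it near 2 rad. Backing off, up, and turning toward the mould.

Request:
{"op": "servo_tool", "data": {"plan": [[0, [0, -1, 0], [0, 0, 0]], [0, [1.5, -0.5, -3], [0, 0, 0]], [0, [1.5, 0, -3.5], [0, 0, 0]], [0.65, [1.7, 1, -3.5], [0, 0, 0]], [0.65, [1.7, 3, -3.3], [-2.6, 0, 5.4]], [0.65, [0, 4, 0], [-2.6, 0, 5.4]], [0.65, [0, 4, 0], [-2.6, 0, 5.4]], [0.65, [0, 4, 0], [0, 7, 0]], [0.65, [0, 4, 0], [0, 7, 0]], [0.65, [0, 4, 0], [0, 0, 0]], [0.65, [0, 2, 0], [0, 0, 0]]]}}

```text
time_s: 5.75
tool_pos: [0.4961, -0.0386, 0.1395]
tool_rot: [175.4, -32.1, -10.8]
force: [0.5, -0.9, 1.9]
grip_width: 0.0457
```

```bash
python3 -c "
from h import *
go((.5,-.105,.13))
from cell import env
c=env.read_camera('scene');a=c['image'][205:315,115:235]
cv2.imwrite('pics/s3.png',cv2.resize(a,None,fx=4,fy=4,interpolation=cv2.INTER_CUBIC))"
```

```text
now [ 0.4961 -0.0386  0.1395] [175.41 -32.1  -10.84] F [ 0.5 -0.9  1.9] w 0.0457 t 5.75
[ 0.5   -0.105  0.13 ] -> [0.87 6.29 2.19]
```

View pics/s3.png

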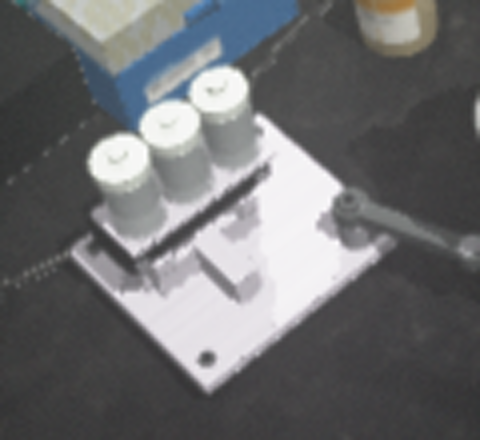

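The latch is wide open: pivot at crop (347,203), tip at (470,248). On to the mould, correcting orientation.

```bash
cat >> h.py <<'E'
def rot(*rpy):
    from cell import env
    o=env.get_obs(); A=Ro.from_euler("xyz",o["tool_rot"],degrees=True); print("turn",(A.inv()*Ro.from_euler("xyz",rpy,degrees=True)).as_rotvec(degrees=True).round(2))
E
python3 -c "
from h import *
go((.5,-.105,.13));rot(180,-40,-16.6)
from cell import env
k=cam(env.read_camera('scene')); p=ray(k,(115+347/4-.4,205+203/4-.4),.0555);q=ray(k,(115+470/4-.4,205+248/4-.4),.0555);d=q-p;print(p,q,np.linalg.norm(d),np.degrees(np.arctan2(-d[0],d[1]))-1.2)"
```

```text
now [ 0.4934 -0.0426  0.1369] [175.44 -31.73 -11.23] F [-2.1 -2.  -2.1] w 0.0496 t 5.8
[ 0.5   -0.105  0.13 ] -> [1.22 5.84 2.04]
turn [1.4  8.09 4.68]
[0.56036884 0.12442028 0.0555    ] [0.49802502 0.09988257 0.0555    ] 0.06699888754551071 110.28395033206331
```

Request:
{"op": "servo_tool", "data": {"plan": [[0.65, [0.4, 2, 0.7], [0.6, 3, 1.8]], [0.65, [0.4, 2, 0.7], [0.6, 3, 1.8]], [0.65, [0.3, 2, 0.7], [0.6, 3, 1.8]], [0.65, [0, 0, 0], [0, 0, 0]]]}}

```text
time_s: 6.18
tool_pos: [0.5114, -0.0861, 0.1271]
tool_rot: [-179.4, -38.8, -16.3]
force: [-0.9, 0.1, 0.2]
grip_width: 0.0563
```

```bash
python3 -c "
from h import *
from cell import env
go((.5467,-.1196,.0258));rot(180,-40,-16.6)
o=env.get_obs();c=env.read_camera('wrist');k=cam(c,o);a=c['image'];cv2.imwrite('pics/w2.png',a)
m=((a.min(2)>170)*255).astype(np.uint8)
for q in cv2.findContours(m,cv2.RETR_EXTERNAL,cv2.CHAIN_APPROX_NONE)[0]:
    if cv2.contourArea(q)<1500: continue
    w=np.array([ray(k,p[0],.038)[:2] for p in q])*1000
    r=cv2.minAreaRect(w.astype(np.float32)); print(cv2.boundingRect(q),r,cv2.boxPoints(r).round(1).tolist())
"
```

```text
now [ 0.5114 -0.0861  0.1271] [-179.44  -38.76  -16.33] F [-0.9  0.1  0.2] w 0.0563 t 6.1833
[ 0.5467 -0.1196  0.0258] -> [-2.97  2.33 10.59]
turn [-0.73  1.25  0.21]
(301, 170, 36, 93) ((566.3026733398438, -124.99128723144531), (25.53079605102539, 74.5642318725586), 73.12120819091797) [[526.9000244140625, -126.4000015258789], [598.2999877929688, -148.0], [605.7000122070312, -123.5999984741211], [534.2999877929688, -102.0]]
(78, 74, 72, 75) ((703.4874877929688, 10.198173522949219), (69.793212890625, 63.96976852416992), 0.9073977470397949) [[668.0999755859375, 41.599998474121094], [669.0999755859375, -22.299999237060547], [738.9000244140625, -21.200000762939453], [737.9000244140625, 42.70000076293945]]
(491, 0, 69, 92) ((686.3735961914062, -366.3848571777344), (64.53882598876953, 120.0179672241211), 57.475250244140625) [[618.4000244140625, -361.29998779296875], [719.5999755859375, -425.8999938964844], [754.2999877929688, -371.3999938964844], [653.0999755859375, -306.8999938964844]]
(136, 0, 174, 77) ((780.916015625, -100.95955657958984), (95.65438842773438, 170.7877960205078), 1.7124592065811157) [[730.5999755859375, -17.0], [735.7000122070312, -187.6999969482422], [831.2999877929688, -184.89999389648438], [826.2000122070312, -14.199999809265137]]
(0, 0, 149, 109) ((806.4385986328125, 43.619476318359375), (149.51336669921875, 130.8315887451172), 1.5643224716186523) [[729.9000244140625, 107.0], [733.5, -23.799999237060547], [883.0, -19.700000762939453], [879.4000244140625, 111.0999984741211]]
```

View pics/w2.png

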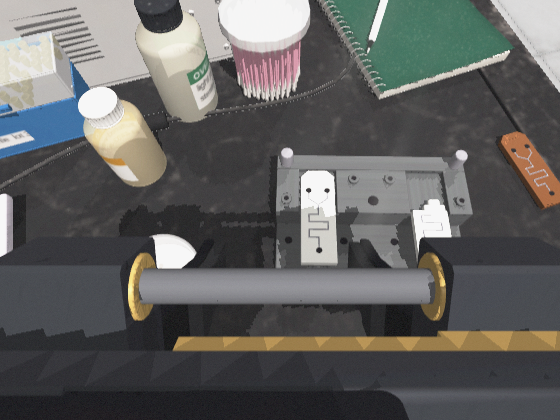

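Wrist and scene agree on the complete plate (wrist image (318,217)): centre (0.566,-0.125), yaw -16.7°, 75x25.5 mm, with the short plate at (432,222). Descending.

Request:
{"op": "servo_tool", "data": {"plan": [[0.65, [0.5, 1.2, 1.8], [-0.5, 1, 0]], [0.65, [0.5, 1.2, 2.2], [0, 0, 0]], [0.65, [-0.5, 0.2, 1.5], [0, 0, 0]], [0.65, [-0.5, 0, 0.5], [0, 0, 0]]]}}

```text
time_s: 6.57
tool_pos: [0.5494, -0.1113, 0.0869]
tool_rot: [-179.8, -40.4, -15.4]
force: [0.1, -0.3, -0.2]
grip_width: 0.0565
```

```bash
python3 -c "
from h import *
go((.5475,-.1194,.055),(.5475,-.1194,.0258));rot(180,-40,-16.7)"
```

```text
now [ 0.5494 -0.1113  0.0869] [-179.84  -40.41  -15.35] F [ 0.1 -0.3 -0.2] w 0.0565 t 6.5667
[ 0.5475 -0.1194  0.055 ] -> [-2.05  0.83  2.44]
[ 0.5475 -0.1194  0.0258] -> [-1.89  0.01  2.22]
turn [-1.03 -0.41  1.03]
```

Request:
{"op": "servo_tool", "data": {"plan": [[0.65, [-1.1, 0.5, 1.2], [-1, -0.4, 1]], [0.65, [-1, 0.4, 1.2], [0, 0, 0]], [0.65, [-0.8, 0.1, 0.8], [0, 0, 0]]]}}

```text
time_s: 6.82
tool_pos: [0.5491, -0.1128, 0.0634]
tool_rot: [179.6, -40.2, -15.3]
force: [-0.6, -0.3, -0.8]
grip_width: 0.0564
```

```bash
python3 -c "
from h import *
go((.5475,-.1194,.0258));rot(180,-40,-16.7)"
```

```text
now [ 0.5491 -0.1128  0.0634] [179.59 -40.19 -15.33] F [-0.6 -0.3 -0.8] w 0.0564 t 6.8167
[ 0.5475 -0.1194  0.0258] -> [-2.41  0.65  2.89]
turn [-0.47 -0.2   1.05]
```

Request:
{"op": "servo_tool", "data": {"plan": [[0.65, [-0.8, 0.7, 0.9], [-0.5, 0, 1]], [0.65, [-0.7, 0.6, 0.8], [0, 0, 1]], [0.65, [-0.6, 0.5, 0.7], [0, 0, 0.5]], [0.65, [-0.5, 0.3, 0.5], [0, 0, 0.5]]]}}

```text
time_s: 7.15
tool_pos: [0.5472, -0.117, 0.0503]
tool_rot: [-179.5, -39.2, -16.0]
force: [-0.4, 0.1, 0.6]
grip_width: 0.0564
```

```bash
python3 -c "
from h import *
go((.5475,-.1194,.0258));rot(180,-40,-16.7)"
```

```text
now [ 0.5472 -0.117   0.0503] [-179.5   -39.21  -16.01] F [-0.4  0.1  0.6] w 0.0564 t 7.15
[ 0.5475 -0.1194  0.0258] -> [-1.48  0.24  1.95]
turn [-0.94  0.79  0.53]
```

Request:
{"op": "servo_tool", "data": {"plan": [[0.65, [-0.8, 0.4, 1.1], [-0.8, 0.8, 0.7]], [0.65, [-0.7, 0.2, 1], [0, 0.3, 0.3]], [0.65, [-0.6, 0.1, 0.8], [0, 0, 0]], [0.65, [-0.4, 0, 0.5], [0, 0, 0]], [0.65, [-0.2, 0, 0.2], [0, 0, 0]]]}}

```text
time_s: 7.57
tool_pos: [0.5415, -0.1162, 0.0441]
tool_rot: [-179.9, -38.6, -15.2]
force: [-0.3, 0.4, 0.2]
grip_width: 0.0565
```

```bash
python3 -c "
from h import *
go((.5475,-.1194,.0258));rot(180,-40,-16.7)"
```

```text
now [ 0.5415 -0.1162  0.0441] [-179.9   -38.64  -15.17] F [-0.3  0.4  0.2] w 0.0565 t 7.5667
[ 0.5475 -0.1194  0.0258] -> [-0.62  0.15  1.84]
turn [-1.07  1.36  1.18]
```

Request:
{"op": "servo_tool", "data": {"plan": [[0.65, [-0.5, 0.3, 1.5], [-1, 1.2, 1.2]], [0.65, [-0.5, 0.3, 1.3], [-0.3, 0.5, 0.6]], [0.65, [-0.3, 0.1, 0.5], [0, 0.3, 0.3]]]}}

```text
time_s: 7.82
tool_pos: [0.5404, -0.1181, 0.0449]
tool_rot: [-179.3, -38.7, -16.9]
force: [-1.1, -0.4, 0.6]
grip_width: 0.0566
```

```bash
python3 -c "
from h import *
go((.5475,-.1194,.0258));rot(180,-40,-16.7)"
```

```text
now [ 0.5404 -0.1181  0.0449] [-179.34  -38.68  -16.85] F [-1.1 -0.4  0.6] w 0.0566 t 7.8167
[ 0.5475 -0.1194  0.0258] -> [-0.64 -0.06  1.94]
turn [-0.56  1.32 -0.13]
```

```bash
python3 -c "
from h import *
from cell import env
o=env.get_obs();print(o['qpos'],o['joint_velocities'],o['effort'],o['wrist_torque'])"
```

```text
[  86.70026983   -0.66078835  -79.10920059  138.72386394   56.7125523
    5.51549202 -154.24095794] [-1.18826521  1.83967546 -0.09414075 -0.34282289 -0.71145012 -0.26839842
  0.08572735] [  0.03420388  -5.94416454   0.1210162  -24.55792665   0.24169316
  -1.52340095  -1.04416654] [ 0.23766847  0.75542661 -0.02072514]
```

The arm has drifted to the limits of joints 3, 6 and 7. I'll fit a simple kinematic model from the two recorded joint/pose pairs to choose a way out.

```bash
cat > kin.py <<'E'
from h import *
from scipy.optimize import least_squares
def fk(q,p,s):
    al,be,d1,d3,d5,d7,e1,e2=p; q=np.radians(q)
    R=Ro.from_euler("z",al); x=np.array([0,0,d1])
    S=s
    R=R*Ro.from_euler("z",S[0]*q[0])*Ro.from_euler("y",q[1])*Ro.from_euler("z",S[1]*q[2]); x=x+R.apply([e1,0,d3])
    R=R*Ro.from_euler("y",q[3])*Ro.from_euler("z",S[2]*q[4]); x=x+R.apply([e2,0,d5])
    R=R*Ro.from_euler("y",q[5])*Ro.from_euler("z",S[3]*q[6]+be); x=x+R.apply([0,0,d7])
    return x,R
E
cat > fit.py <<'E'
from kin import *
import itertools
from cell import env
o=env.get_obs()
D=[([66.75453278,18.43822314,-4.0150938,83.17383329,1.29378144,78.54064213,-3.26159668],[.26466564,-.59308024,.22148029],[-179.892,.00466,24.0529]),(o["qpos"],o["tool_pos"],o["tool_rot"])]
def res(p,s):
    r=[]
    for q,x,e in D:
        a,A=fk(q,p,s); r+=list((a-x)*10); r+=list((A.inv()*Ro.from_euler("xyz",e,degrees=True)).as_rotvec())
    r+=list(.01*np.array(p[6:]))
    return np.array(r)
best=[]
for s in itertools.product((1,-1),repeat=4):
    for a in(-2.3,0,2.3):
        for b in(-1.57,0,1.57,3.14):
            f=least_squares(res,[a,b,.3,.4,.4,.2,0,0],args=(s,)); best.append((f.cost,s,f.x.round(4)))
best.sort(key=lambda t:t[0])
for b in best[:4]: print(b)
E
python3 fit.py
```

```text
(np.float64(9.425756259655692e-06), (-1, -1, -1, -1), array([-1.1000e-03,  1.5698e+00, -3.5740e-01,  1.5650e+00,  5.6620e-01,
        9.5910e-01, -4.2660e-01, -3.2800e-02]))
(np.float64(9.42575625965576e-06), (-1, -1, -1, -1), array([-1.1000e-03,  1.5698e+00, -3.5740e-01,  1.5650e+00,  5.6620e-01,
        9.5910e-01, -4.2660e-01, -3.2800e-02]))
(np.float64(9.425756259655783e-06), (-1, -1, -1, -1), array([-1.1000e-03,  1.5698e+00, -3.5740e-01,  1.5650e+00,  5.6620e-01,
        9.5910e-01, -4.2660e-01, -3.2800e-02]))
(np.float64(9.4257562596558e-06), (-1, -1, -1, -1), array([-1.1000e-03,  1.5698e+00, -3.5740e-01,  1.5650e+00,  5.6620e-01,
        9.5910e-01, -4.2660e-01, -3.2800e-02]))
```

```bash
cat >> fit.py <<'E'
print("e=0:")
s=(-1,)*4
f=least_squares(lambda p:res(list(p)+[0,0],s),[0,1.57,.3,.4,.4,.2]);print(f.cost,f.x.round(4),res(list(f.x)+[0,0],s).round(3))
f=least_squares(lambda p:np.r_[res(p,s),.05*(p[2:6]-[.3,.4,.4,.25]),.05*p[6:]],[0,1.57,.3,.4,.4,.2,0,0]);print(f.cost,f.x.round(4),res(f.x,s).round(3))
E
python3 fit.py | sed -n '/e=0/,$p'
```

```text
e=0:
0.0015739833629987946 [-0.0349  1.5397  0.2132  0.4868  0.507   0.3519] [ 0.033  0.011 -0.     0.    -0.    -0.004 -0.012 -0.036  0.     0.022
  0.     0.004  0.     0.   ]
0.00037682244638863376 [-0.0391  1.536   0.1907  0.5081  0.5015  0.3592 -0.0033 -0.0076] [ 0.002  0.001 -0.     0.    -0.    -0.004 -0.    -0.     0.     0.024
  0.     0.004 -0.    -0.   ]
```

```bash
cat >> kin.py <<'E'
S=(-1,)*4; P=np.array([0,np.pi/2,.2132,.4868,.507,.3519,0,0])
LO=np.array([-163.93,-17.29,-79.2,3.27,-89.18,5.43,-154.24]);HI=np.array([163.93,119.83,71.16,140.29,269.18,117.66,154.24])
VM=np.array([147.25]*2+[180]*5)
def err(q,x,R):
    a,A=fk(q,P,S); return np.r_[x-a,(R*A.inv()).as_rotvec()]
def jac(q):
    a,A=fk(q,P,S); J=np.zeros((6,7))
    for i in range(7):
        d=np.array(q,float); d[i]+=.01; b,B=fk(d,P,S); J[:,i]=np.r_[b-a,(B*A.inv()).as_rotvec()]/np.radians(.01)
    return J
def step(q,x,R,lam=1e-3,null=None,clip=True,n=6):
    q=np.array(q,float)
    for _ in range(n):
        J=jac(q); Ji=J.T@np.linalg.inv(J@J.T+lam*np.eye(6)); dq=Ji@err(q,x,R)
        if null is not None: dq+=(np.eye(7)-Ji@J)@(null(q))
        q=q+np.degrees(dq)
        if clip: q=np.clip(q,LO,HI)
    return q
E
cat > sim.py <<'E'
from kin import *
np.set_printoptions(precision=1,suppress=True)
W=[((.4507,.0583,.2142),(179.9,.4,-1.5)),((.4935,.175,.2144),(-179.9,.3,1.7)),((.4937,.1656,.205),(-179.8,-24.9,1.1)),((.5672,.1732,.1247),(179.8,-24.8,.6)),((.5759,.1823,.0624),(179.3,-25.3,1.1)),((.5489,.1829,.0535),(179.3,-26.7,.8)),((.4958,.1445,.0528),(179.2,-26,1.3)),((.4991,.1165,.0523),(178.8,-26,1.4)),((.52,.11,.2),(178.8,-26,1.4)),((.4961,-.0386,.1395),(175.4,-32.1,-10.8)),((.5114,-.0861,.1271),(-179.4,-38.8,-16.3)),((.5472,-.117,.0503),(-179.5,-39.2,-16))]
q=np.array([66.75,18.44,-4.0,83.17,1.3,78.54,-3.26])
x0,R0=fk(q,P,S); print(x0,R0.as_euler("xyz",degrees=True))
from scipy.spatial.transform import Slerp
for x,e in W:
    R1=Ro.from_euler("xyz",e,degrees=True); sl=Slerp([0,1],Ro.concatenate([R0,R1]))
    for t in np.linspace(.05,1,20): q=step(q,x0+t*(np.array(x)-x0),sl(t),n=2)
    x0,R0=np.array(x),R1; print(q,np.linalg.norm(err(q,x0,R0)))
E
python3 sim.py
```

```text
[ 0.3 -0.6  0.2] [-179.9    0.    24. ]
[ 35.9  -5.1 -40.8 109.   -3.4  75.3 -95.4] 4.1767004881289195e-05
[  26.8    6.3  -49.6  100.9    4.7   75.3 -112.1] 4.684731216664382e-06
[  27.2  -17.2  -43.8  120.7   -6.8   47.9 -103.2] 1.949204102786525e-06
[  32.4    3.3  -56.2  118.4   20.    38.3 -126.1] 4.312116147008336e-05
[  24.2   12.   -51.6  120.6   37.7   33.9 -142.3] 1.356828573341654e-05
[  23.5    8.7  -51.6  125.    38.6   30.8 -146.1] 2.271142491410148e-06
[  29.8   -2.5  -52.2  132.2   18.3   26.4 -126.4] 8.249031523383565e-05
[  30.8   -3.4  -49.   133.    14.3   25.3 -119.2] 1.5227244741962036e-05
[ 26.1 -14.4 -37.3 121.2  -3.9  44.9 -99. ] 6.701923974317592e-07
[  33.7  -17.3  -32.5  133.9    1.7   30.5 -103.5] 0.011666908552932674
[ 31.4 -15.7 -23.1 138.3  -2.9  17.7 -96.6] 1.383493876178355e-05
[  55.6   -1.2  -44.9  138.2   30.8    5.4 -125.4] 0.02433203445523223
```

The model with a pseudo-inverse step reproduces the drift tendency. Simulating loops through free space to find one that unwinds the arm.

```bash
cat > loop.py <<'E'
from kin import *
from cell import env
from scipy.spatial.transform import Slerp
np.set_printoptions(precision=1,suppress=True)
rng=np.random.default_rng(0)
o=env.get_obs(); q0=np.array(o["qpos"])
def run(q,x0,R0,W):
    L=[]; ok=True
    for x,e in W:
        R1=Ro.from_euler("xyz",e,degrees=True); sl=Slerp([0,1],Ro.concatenate([R0,R1])); x=np.array(x)
        for t in np.linspace(1/12,1,12): q=step(q,x0+t*(x-x0),sl(t),n=1)
        x0,R0=x,R1; L.append(q); ok&=np.linalg.norm(err(q,x0,R0))<.01
    return L,ok
x0,R0=fk(q0,P,S); end=((.53,-.115,.12),(180,-30,-16.7)); B=[]
print(x0,R0.as_euler("xyz",degrees=True),q0)
print("direct",run(q0,x0,R0,[((.5,-.115,.2),(180,0,-16.7)),end]))
for i in range(150):
    W=[((rng.uniform(.42,.65),rng.uniform(-.5,0),rng.uniform(.18,.35)),(180,-rng.uniform(0,30),rng.uniform(-90,60))) for _ in range(2)]+[end]
    if any(not .47<np.hypot(*w[0][:2])<.75 for w in W): continue
    L,ok=run(q0,x0,R0,W); q=L[-1]
    if ok: B.append((abs(q[2])+.5*abs(q[4]),W,L))
B.sort(key=lambda b:b[0])
for b in B[:4]:
    print(round(b[0],1)); [print(" ",np.array(w[0])*100,w[1][1:],l) for w,l in zip(b[1],b[2])]
E
time python3 loop.py
```

```text
[ 0.5 -0.1  0. ] [-179.3  -38.7  -16.9] [  86.7   -0.7  -79.1  138.7   56.7    5.5 -154.2]
direct ([array([ 22.9,   3.3, -10.3, 103.6,   0.6,  73.1, -94.3]), array([ 22.6,  -7.5, -11.7, 129.6,   3.1,  27.9, -98.4])], np.True_)
5.3
  [ 64.  -14.2  34.7] (-17.23669947267119, 57.50020598301322) [ 22.3  14.2  -1.   76.2 -16.7  86.4 -10.6]
  [ 61.3 -11.1  33.1] (-18.9447455178485, -36.545318043514285) [   7.6    1.8   -3.    92.2   10.8   69.8 -124.2]
  [ 53.  -11.5  12. ] (-30, -16.7) [   8.5   -7.3    1.5  129.6    7.7   28.1 -102.6]
5.3
  [ 55.5 -42.1  34.9] (-21.666599679809824, -39.066493561689555) [ 31.    6.9   6.5  85.4  -0.1  66.  -91.8]
  [ 63.1 -14.4  23.7] (-27.88153516374931, -41.34871898239419) [  11.7    2.9   -8.   104.5   21.7   51.8 -137.9]
  [ 53.  -11.5  12. ] (-30, -16.7) [  12.1   -7.2   -2.   129.6    6.7   27.9 -101.8]
5.5
  [ 51.5 -19.3  29.8] (-17.564387572818656, 19.93291152880728) [ 20.   -3.5   8.5 100.9 -13.3  71.2 -38.5]
  [ 54.  -26.9  22.9] (-6.874550099901197, 14.295315913772768) [ 20.7   9.3   9.6  94.   -6.7  72.  -43.8]
  [ 53.  -11.5  12. ] (-30, -16.7) [ 13.5  -7.4  -3.  129.6   5.1  27.8 -99.9]
5.6
  [ 53.4 -10.   22.5] (-4.206614351521685, 55.351083352639876) [ 17.2   4.9  -4.2  99.1  -3.7  74.5 -20.8]
  [62.1 -6.3 26.1] (-1.0605626456538175, 21.444526240970788) [  9.7  13.9  -4.5  84.5   0.6  80.8 -63.3]
  [ 53.  -11.5  12. ] (-30, -16.7) [  13.4   -7.3   -2.9  129.6    5.5   28.  -100.3]
real	0m14.453s
user	0m14.404s
sys	0m0.173s
```

Even a straight lift with the tool turned upright unwinds the arm in the model. Doing that, then tilting only 30°.

Request:
{"op": "servo_tool", "data": {"plan": [[0.65, [1.5, 0, -2.2], [0, -4, 0]], [0.65, [1.3, 0, -2.4], [0, -6, 0]], [0.65, [1.2, 0, -2.5], [0, -6, 0]], [0.65, [0.9, 0, -2.5], [0, -6, 0]], [0.65, [0.4, 0, -2.5], [0, -6, 0]], [0.65, [0, 0, -2.5], [0, -6, 0]], [0.65, [0, 0, -1.5], [0, -5, 0]], [0.65, [0, 0, 0], [0, -2, 0]]]}}

```text
time_s: 8.48
tool_pos: [0.5026, -0.1348, 0.1312]
tool_rot: [176.3, -12.8, -19.3]
force: [1.0, -0.4, 0.2]
grip_width: 0.0563
```

```bash
cat > st.py <<'E'
from h import *
from cell import env
np.set_printoptions(precision=4,suppress=True)
print(env.get_obs()["qpos"].round(1))
E
python3 -c "
import st
from h import *
go((.53,-.115,.12));rot(180,-30,-16.7)"
```

```text
[  62.8   -1.2  -53.8  117.     6.4   52.  -104.3]
now [ 0.5026 -0.1348  0.1312] [176.27 -12.78 -19.34] F [ 1.  -0.4  0.2] w 0.0563 t 8.4833
[ 0.53  -0.115  0.12 ] -> [ 1.63 -2.87  1.34]
turn [ 4.67 17.29 -1.91]
```

Request:
{"op": "servo_tool", "data": {"plan": [[0.65, [0.6, 0, -3], [2, -5, 0]], [0.65, [0.6, 0, -3], [2, -5, 0]], [0.65, [0.5, -0.5, -3], [0, -4, 0]], [0.65, [0.5, -0.5, -3], [0, -2, 0]], [0.65, [0.5, -0.5, -2], [0, 0, 0]]]}}

```text
time_s: 8.9
tool_pos: [0.5198, -0.1216, 0.2696]
tool_rot: [-179.8, 5.1, -20.0]
force: [1.0, -0.1, -0.5]
grip_width: 0.0565
```

```bash
python3 st.py; sed -i 's/range(150)/range(60)/' loop.py; python3 loop.py
```

```text
[  57.4   12.9  -53.7   89.9    8.8   87.3 -106.9]
[ 0.5 -0.1  0.3] [-179.8    5.1  -20. ] [  57.4   12.9  -53.7   89.9    8.8   87.3 -106.9]
direct ([array([ 63.5,   5.4, -53.5, 103.6,   4.5,  73.3, -97.9]), array([ 62.9, -11.4, -48.4, 129.5, -13.6,  28.6, -83.7])], np.True_)
41.7
  [ 60.1 -38.   32.9] (-1.7570410441558304, -39.582440918150944) [  58.9   28.1  -43.5   64.3   19.6   92.6 -109.1]
  [ 45.5 -27.5  31.5] (-6.919266269812423, -82.19680484033856) [  67.    -0.   -39.5   94.     5.7   82.  -145.4]
  [ 53.  -11.5  12. ] (-30, -16.7) [ 51.2  -9.5 -38.3 129.6  -6.9  28.  -89.8]
41.8
  [ 46.1 -30.6  19.1] (-21.776425913273304, -76.83481698607699) [  67.9   -1.3  -44.8  111.9   19.6   57.2 -152.7]
  [51.1 -6.3 26. ] (-27.37865800922657, 24.887567660830854) [ 39.  -13.4 -16.1 115.9 -27.5  60.3 -32.1]
  [ 53.  -11.5  12. ] (-30, -16.7) [ 51.   -9.6 -37.7 129.7  -8.1  27.9 -88.3]
44.7
  [ 47.  -46.2  27.4] (-5.754514444057639, -79.88644192735956) [  70.2   17.6  -35.4   81.7   14.3   79.9 -135.5]
  [59.8 -8.9 24.8] (-8.822290805048533, -48.43186658445633) [  49.5   11.6  -51.3   93.6   16.3   73.8 -143. ]
  [ 53.  -11.5  12. ] (-30, -16.7) [ 54.   -9.7 -40.8 129.5  -7.9  28.  -89. ]
44.9
  [ 58.  -40.2  34.5] (-20.13452340868188, -10.317581518526069) [ 78.5  14.7 -48.5  81.1   3.7  70.2 -68.3]
  [ 61.3 -25.7  26.1] (-7.748232002326106, -66.57967779139615) [  51.1   19.   -40.9   82.8   19.1   78.5 -147.4]
  [ 53.  -11.5  12. ] (-30, -16.7) [ 54.2  -9.7 -40.9 129.5  -8.   28.  -88.8]
```

```bash
cat > seq.py <<'E'
import sys; sys.argv=['']
exec(open("loop.py").read().split("x0,R0=fk(q0")[0])
x0,R0=fk(q0,P,S)
h=(180,-30,1.2);m=(180,-30,-16.7)
W=[((.52,-.115,.15),m),((.5439,-.1184,.0246),m),((.5439,-.1184,.13),m),((.47,.03,.15),(180,-30,-8)),(H(-.09,0,.12),h),(H(-.0855,0,.04),h),(H(-.0155,0,.04),h),(H(-.0155,0,.05),h),(H(-.08,0,.1),h)]
L,ok=run(q0,x0,R0,W)
for w,l in zip(W,L): print(np.array(w[0])*100,l,np.linalg.norm(err(l,np.array(w[0]),Ro.from_euler("xyz",w[1],degrees=True))).round(4))
E
python3 seq.py
```

```text
[ 52.  -11.5  15. ] [ 60.8 -15.9 -44.  128.6 -18.   33.8 -79.4] 0.0035
[ 54.4 -11.8   2.5] [  67.5    5.9  -58.7  133.    30.7   16.  -123.9] 0.0064
[ 54.4 -11.8  13. ] [ 69.5 -11.2 -54.5 127.3 -14.9  29.8 -82.6] 0.0008
[47.  3. 15.] [ 45.5 -17.3 -43.5 134.7 -26.4  39.1 -81.1] 0.2237
[50.6 18.  12. ] [  44.   -17.   -64.2  128.8   -9.    30.6 -105.3] 0.0011
[51.1 18.   4. ] [  67.   -12.3  -79.2  133.5   -0.1   18.7 -115.2] 0.223
[58.1 18.2  4. ] [  45.3   14.9  -76.6  128.9   61.3   32.3 -154.2] 0.1997
[58.1 18.2  5. ] [  30.2   14.1  -58.6  124.3   53.1   29.8 -154.2] 0.0383
[51.6 18.1 10. ] [  38.7   -7.4  -63.2  128.8   11.9   27.4 -123.9] 0.0033
```

```bash
cat > loop2.py <<'E'
import sys
exec(open("loop.py").read().split("x0,R0=fk(q0")[0])
x0,R0=fk(q0,P,S); end=((.53,-.115,.15),(180,-20,-16.7)); B=[]
def pol(r,az,z,t,rel): a=np.radians(az); return ((r*np.cos(a),r*np.sin(a),z),(180,-t,az+rel))
for i in range(250):
    n=rng.integers(2,4)
    W=[pol(rng.uniform(.45,.78),rng.uniform(-75,-15),rng.uniform(.2,.35),rng.uniform(0,20),rng.uniform(-40,60)) for _ in range(n)]+[end]
    L,ok=run(q0,x0,R0,W); q=L[-1]
    if ok: B.append((abs(q[2])+.3*abs(q[4]),W,L))
B.sort(key=lambda b:b[0])
for b in B[:4]:
    print(round(b[0],1)); [print(" ",np.array(w[0])*100,np.array(w[1][1:]),l) for w,l in zip(b[1],b[2])]
E
python3 loop2.py
```

```text
37.6
  [ 32.3 -35.9  24.6] [-19.8 -79.2] [  81.5  -16.7  -34.8  115.6    1.3   61.4 -123.1]
  [ 29.7 -54.9  30.4] [ -9.4 -16.3] [ 82.6   9.9 -19.6  85.4  -3.7  78.8 -42.4]
  [ 59.8 -33.6  24.7] [ -3.1 -30.7] [ 50.8  21.8 -29.5  78.6  11.1  79.3 -99.1]
  [ 53.  -11.5  15. ] [-20.  -16.7] [ 49.8  -5.3 -36.9 119.6  -2.4  44.6 -92.8]
38.0
  [ 38.8 -34.1  29. ] [-17.2 -34.6] [ 79.7 -12.8 -30.8 108.1 -11.5  66.5 -73. ]
  [ 52.4 -49.9  34.3] [-14.3   7.6] [ 73.1  22.6 -34.9  68.8   1.9  82.8 -41.1]
  [ 67.9 -34.4  21.8] [-2.5 -5.2] [ 46.3  32.8 -31.3  67.4  15.9  81.6 -77.7]
  [ 53.  -11.5  15. ] [-20.  -16.7] [ 50.3  -5.2 -37.3 119.7  -2.5  44.6 -92.7]
38.1
  [ 19.  -43.7  28.6] [-15.5 -21.2] [ 88.7 -10.7 -11.1 108.1 -15.4  74.1 -30.4]
  [ 64.  -36.   25.2] [-11.6  11.9] [ 57.9  24.7 -35.2  76.4   7.1  73.8 -53.3]
  [ 16.9 -46.6  26.9] [  -6.2 -109.7] [  80.4   -4.3  -12.6  103.2    3.3   76.3 -132.5]
  [ 53.  -11.5  15. ] [-20.  -16.7] [ 50.   -5.6 -37.2 119.8  -2.9  44.6 -92.6]
43.8
  [ 46.1 -13.3  28.6] [-0.1 21.2] [ 70.9  -4.7 -51.6  99.8  -3.8  83.  -49. ]
  [ 59.5 -49.3  24.8] [ -3.8 -12.4] [ 63.3  34.9 -40.   63.7  20.6  84.8 -74.2]
  [ 39.2 -33.3  29. ] [-19.2 -73.1] [  74.1  -12.2  -35.9  107.6    4.2   66.5 -126.5]
  [ 53.  -11.5  15. ] [-20.  -16.7] [ 56.   -5.9 -42.7 119.7  -3.8  44.7 -91.7]
```

```bash
cat > seq.py <<'E'
exec(open("loop.py").read().split("x0,R0=fk(q0")[0])
for T in (12,18):
    print("tilt",T)
    x0,R0=fk(q0,P,S); h=(180,-T,1.2);m=(180,-T,-16.7)
    W=[((.52,-.115,.15),m),((.542,-.118,.024),m),((.542,-.118,.13),m),((.5,.03,.15),(180,-T,-8)),(H(-.09,0,.12),h),(H(-.0855,0,.04),h),(H(-.0275,0,.04),h),(H(-.0275,0,.045),h),(H(-.08,0,.1),h),(H(-.06,0,.045),h),(H(-.04,0,.045),h)]
    L,ok=run(q0,x0,R0,W)
    for w,l in zip(W,L): print(np.array(w[0])*100,l,np.linalg.norm(err(l,np.array(w[0]),Ro.from_euler("xyz",w[1],degrees=True))).round(4))
E
python3 seq.py
```

```text
tilt 12
[ 52.  -11.5  15. ] [ 64.9  -0.7 -52.8 114.4   0.5  54.1 -94.9] 0.0007
[ 54.2 -11.8   2.4] [  56.1   15.7  -49.4  118.8   20.9   40.5 -112.5] 0.0006
[ 54.2 -11.8  13. ] [  63.3    5.4  -54.2  113.1    7.4   52.  -101. ] 0.0003
[50.  3. 15.] [ 57.8  -8.3 -58.7 117.9  -6.3  54.7 -96.3] 0.0002
[50.6 18.  12. ] [  48.     6.9  -74.1  115.5   14.6   52.3 -122.1] 0.0015
[51.1 18.   4. ] [  35.4   17.3  -64.4  119.3   29.6   45.6 -134.9] 0.0003
[56.9 18.2  4. ] [  30.1   24.2  -59.4  112.2   35.    48.6 -135.9] 0.0001
[56.9 18.2  4.5] [  30.5   23.9  -59.9  112.    34.5   49.  -135.5] 0.0
[51.6 18.1 10. ] [  42.3   12.2  -70.4  115.4   21.4   51.3 -127.5] 0.0007
[53.6 18.1  4.5] [  33.3   20.1  -62.5  116.    31.7   47.4 -135.1] 0.0002
[55.6 18.1  4.5] [  31.5   22.5  -60.9  113.6   33.5   48.4 -135.4] 0.0
tilt 18
[ 52.  -11.5  15. ] [ 65.1  -6.8 -50.6 119.1  -5.9  47.3 -89.5] 0.0015
[ 54.2 -11.8   2.4] [  58.2   11.9  -50.6  123.7   21.5   32.4 -113.6] 0.0009
[ 54.2 -11.8  13. ] [ 66.5  -0.5 -55.1 118.    1.7  44.4 -96.4] 0.0005
[50.  3. 15.] [ 56.9 -15.3 -55.6 122.4 -13.6  49.  -90.4] 0.0001
[50.6 18.  12. ] [  62.2  -10.4  -79.2  120.    -6.5   44.6 -104.8] 0.0293
[51.1 18.   4. ] [  40.3   14.5  -69.9  123.8   34.9   39.5 -140.9] 0.0006
[56.9 18.2  4. ] [  33.5   22.   -63.2  117.    41.5   42.7 -142.6] 0.0001
[56.9 18.2  4.5] [  34.    21.6  -63.8  116.8   40.8   43.1 -142. ] 0.0
[51.6 18.1 10. ] [  52.6    8.5  -79.2  120.    23.3   44.4 -130.2] 0.0268
[53.6 18.1  4.5] [  37.3   17.4  -66.9  120.7   37.2   41.2 -141.1] 0.0003
[55.6 18.1  4.5] [  35.    19.9  -64.7  118.3   39.4   42.3 -141.7] 0.0
```

Tilt 13° works everywhere in the model. I'll grip at the tail, insert most of the way, release, then push home from the tail with shut fingers, so the reservoirs stay clear.

```bash
python3 -c "
from h import *
go((.5408,-.1175,.10),(.5408,-.1175,.0233));rot(180,-13,-16.7)"
```

```text
now [ 0.5198 -0.1216  0.2696] [-179.83    5.09  -20.02] F [ 1.  -0.1 -0.5] w 0.0565 t 8.9
[ 0.5408 -0.1175  0.1   ] -> [ 3.32 -1.06 16.74]
[ 0.5408 -0.1175  0.0233] -> [0.68 0.02 7.64]
turn [ 0.06 18.08 -3.35]
```

Request:
{"op": "servo_tool", "data": {"plan": [[0.65, [1, -0.3, 3], [0, 6, -1.2]], [0.65, [0.8, -0.3, 4], [0, 6, -1.2]], [0.65, [0.4, -0.2, 4], [0, 5, -1]], [0.65, [-0.5, 0, 3], [0, 1.5, 0]], [0.65, [-0.4, 0, 2], [0, 0, 0]]]}}

```text
time_s: 9.32
tool_pos: [0.5662, -0.1183, 0.1196]
tool_rot: [-179.5, -15.1, -16.8]
force: [-1.2, -0.4, 0.5]
grip_width: 0.0563
```

```bash
python3 -c "
import st
from h import *
go((.5408,-.1175,.06),(.5408,-.1175,.0233));rot(180,-13,-16.7)"
```

```text
[  60.     8.   -54.5  112.9   11.7   47.9 -106.9]
now [ 0.5662 -0.1183  0.1196] [-179.51  -15.13  -16.76] F [-1.2 -0.4  0.5] w 0.0563 t 9.3167
[ 0.5408 -0.1175  0.06  ] -> [-3.92  0.7   5.11]
[ 0.5408 -0.1175  0.0233] -> [-0.96  0.03  3.54]
turn [-0.47 -2.13 -0.05]
```

Request:
{"op": "servo_tool", "data": {"plan": [[0.65, [-1.5, 0.3, 2], [-0.4, -1.5, 0]], [0.65, [-1.5, 0.3, 2], [0, -0.6, 0]], [0.65, [-1, 0.2, 1], [0, 0, 0]], [0.65, [-0.4, 0, 0.4], [0, 0, 0]]]}}

```text
time_s: 9.65
tool_pos: [0.5311, -0.1122, 0.0478]
tool_rot: [-179.9, -12.5, -16.8]
force: [-0.3, -0.3, -0.5]
grip_width: 0.0566
```

```bash
python3 -c "
import st
from h import *
go((.5408,-.1175,.0233));rot(180,-13,-16.7)"
```

```text
[  57.6   11.8  -52.8  118.9   17.    42.7 -111.8]
now [ 0.5311 -0.1122  0.0478] [-179.86  -12.46  -16.79] F [-0.3 -0.3 -0.5] w 0.0566 t 9.65
[ 0.5408 -0.1175  0.0233] -> [0.53 0.23 2.62]
turn [-0.12  0.54 -0.09]
```

Request:
{"op": "servo_tool", "data": {"plan": [[0.65, [0.3, 0.2, 1.1], [0, 0.4, 0]], [0.65, [0.2, 0.1, 1], [0, 0.2, 0]], [0.65, [0.1, 0, 0.5], [0, 0, 0]], [0.65, [0, 0, 0.2], [0, 0, 0]]]}}

```text
time_s: 9.98
tool_pos: [0.542, -0.1157, 0.0195]
tool_rot: [-179.8, -13.0, -16.8]
force: [0.4, 0.0, 0.5]
grip_width: 0.0568
```

```bash
python3 -c "
from h import *
go((.5408,-.1175,.0233));rot(180,-13,-16.7)"
```

```text
now [ 0.542  -0.1157  0.0195] [-179.83  -12.96  -16.81] F [0.4 0.  0.5] w 0.0568 t 9.9833
[ 0.5408 -0.1175  0.0233] -> [ 0.03  0.21 -0.38]
turn [-0.14  0.04 -0.11]
```

Request:
{"op": "servo_tool", "data": {"plan": [[0.65, [0, 0.25, -0.4], [-0.1, 0, 0]], [0.65, [0, 0.1, -0.15], [0, 0, 0]]]}}

```text
time_s: 10.15
tool_pos: [0.5404, -0.1174, 0.0252]
tool_rot: [-179.9, -12.9, -16.8]
force: [-0.7, 0.2, 1.4]
grip_width: 0.0568
```

```bash
python3 -c "
from h import *
go((.5408,-.1175,.0233));rot(180,-13,-16.7)"
```

```text
now [ 0.5404 -0.1174  0.0252] [-179.87  -12.93  -16.76] F [-0.7  0.2  1.4] w 0.0568 t 10.15
[ 0.5408 -0.1175  0.0233] -> [-0.   -0.    0.19]
turn [-0.12  0.07 -0.06]
```

Centred on the plate. Closing with 20 N.

Request:
{"op": "servo_tool", "data": {"plan": [[0, [0, 0, 0.1], [0, 0, 0]], [0, [0, 0, 0], [0, 0, 0]], [0, [0, 0, 0], [0, 0, 0]], [0, [0, 0, 0], [0, 0, 0]], [0, [0, 0, 0], [0, 0, 0]], [0, [0, 0, 0], [0, 0, 0]]], "force": 20}}

```text
time_s: 10.65
tool_pos: [0.5426, -0.1187, 0.0277]
tool_rot: [-180.0, -13.3, -16.8]
force: [0.5, -0.8, -0.7]
grip_width: 0.0259
```

```bash
python3 -c "
from h import *
import st
go((.5408,-.1175,.14));rot(180,-13,-16.7)"
```

```text
[  55.2   15.1  -50.7  118.8   21.7   40.2 -115.2]
now [ 0.5426 -0.1187  0.0277] [-179.97  -13.25  -16.83] F [ 0.5 -0.8 -0.7] w 0.0259 t 10.65
[ 0.5408 -0.1175  0.14  ] -> [  2.37  -0.07 -10.98]
turn [-0.   -0.25 -0.13]
```

Gripped at 25.9 mm. Lifting straight up.

Request:
{"op": "servo_tool", "data": {"plan": [[0, [0.3, 0, -1], [0, 0, 0]], [0, [0.4, 0, -2], [0, 0, 0]], [0, [0.6, 0, -2.6], [0, 0, 0]], [0, [0.6, 0, -2.6], [0, 0, 0]], [0, [0.6, 0, -2.6], [0, 0, 0]], [0, [0.2, 0, -1.5], [0, 0, 0]]]}}

```text
time_s: 11.15
tool_pos: [0.5361, -0.1162, 0.1523]
tool_rot: [-179.8, -12.5, -16.7]
force: [0.0, 0.5, 0.2]
grip_width: 0.0254
```

```bash
python3 -c "
from h import *
import st
go((.50,.03,.15),H(-.092,0,.12));rot(180,-13.2,1.2)"
```

```text
[  64.2    2.3  -56.1  112.2    4.3   54.2 -100.5]
now [ 0.5361 -0.1162  0.1523] [-179.78  -12.46  -16.75] F [0.  0.5 0.2] w 0.0254 t 11.15
[0.5  0.03 0.15] -> [ -7.54 -12.96  -1.37]
[0.5042 0.1803 0.12  ] -> [ -4.48 -14.5    2.14]
turn [  3.77   0.7  -17.5 ]
```

Request:
{"op": "servo_tool", "data": {"plan": [[0, [-1.2, -2, -0.2], [0.6, 0.1, -2.9]], [0, [-1.2, -2.4, -0.2], [0.6, 0.1, -2.9]], [0, [-1.2, -2.4, -0.2], [0.6, 0.1, -2.9]], [0, [-1.2, -2.4, -0.2], [0.6, 0.1, -2.9]], [0, [-1, -2.4, -0.2], [0.6, 0.1, -2.9]], [0, [-0.6, -2.4, -0.2], [0.6, 0.1, -2.9]], [0, [0, -2.4, 0], [0, 0, 0]], [0, [0, -2.4, 0], [0, 0, 0]]]}}

```text
time_s: 11.82
tool_pos: [0.4937, 0.0809, 0.154]
tool_rot: [179.3, -13.6, 1.4]
force: [0.7, 0.1, -0.2]
grip_width: 0.0254
```

```bash
python3 -c "
from h import *
import st
go(H(-.092,0,.12));rot(180,-13.2,1.2)"
```

```text
[ 56.1 -12.2 -63.7 118.4 -10.7  53.9 -91.7]
now [0.4937 0.0809 0.154 ] [179.33 -13.62   1.41] F [ 0.7  0.1 -0.2] w 0.0254 t 11.8167
[0.5042 0.1803 0.12  ] -> [ 0.46 -9.95  3.5 ]
turn [ 0.62 -0.42  0.2 ]
```

Request:
{"op": "servo_tool", "data": {"plan": [[0, [0.2, -2, 1.5], [0.3, -0.2, 0.1]], [0, [0.2, -2.4, 1.5], [0.3, -0.2, 0.1]], [0, [0.2, -2.4, 1], [0, 0, 0]], [0, [0, -2.2, 0.5], [0, 0, 0]], [0, [0, -1, 0.3], [0, 0, 0]]]}}

```text
time_s: 12.23
tool_pos: [0.5089, 0.1814, 0.1105]
tool_rot: [179.5, -13.7, 1.2]
force: [0.3, 0.1, 0.1]
grip_width: 0.0258
```

```bash
python3 -c "
from h import *
import st
go(H(-.092,0,.07),H(-.085,0,.0434));rot(180,-13.2,1.2)"
```

```text
[  45.7    9.8  -75.7  115.9   21.    51.4 -129.4]
now [0.5089 0.1814 0.1105] [179.52 -13.69   1.24] F [0.3 0.1 0.1] w 0.0258 t 12.2333
[0.5042 0.1803 0.07  ] -> [-1.41  0.07  3.82]
[0.5112 0.1804 0.0434] -> [ 0.05 -0.02  2.75]
turn [ 0.47 -0.49  0.04]
```

Request:
{"op": "servo_tool", "data": {"plan": [[0, [-1, 0, 1.8], [0.3, -0.4, 0]], [0, [-0.8, 0, 2], [0.1, 0, 0]], [0, [-0.3, 0, 1.5], [0, 0, 0]], [0, [0, 0, 0.4], [0, 0, 0]]]}}

```text
time_s: 12.57
tool_pos: [0.5011, 0.1874, 0.0479]
tool_rot: [-179.7, -13.3, 1.6]
force: [-0.7, -0.6, 0.4]
grip_width: 0.0257
```

```bash
python3 -c "
from h import *
import st
from cell import env
go(H(-.085,0,.0434));rot(180,-13.2,1.2)
o=env.get_obs();c=env.read_camera('wrist');k=cam(c,o);a=c['image']
cv2.imwrite('pics/w3.png',a)
for n,X in(('mouth',H(0,0,.046)),('tongueL',H(-.028,.007,.046)),('tongueR',H(-.028,-.007,.046))): print(n,proj(k,X))
"
```

```text
[  36.7   16.2  -68.8  119.7   30.    45.9 -137.7]
now [0.5011 0.1874 0.0479] [-179.73  -13.26    1.58] F [-0.7 -0.6  0.4] w 0.0257 t 12.5667
[0.5112 0.1804 0.0434] -> [0.86 0.73 0.67]
turn [-0.36 -0.06  0.37]
mouth [303.9411  58.8578]
tongueL [288.2953 119.66  ]
tongueR [318.5226 119.8691]
```

View pics/w3.png

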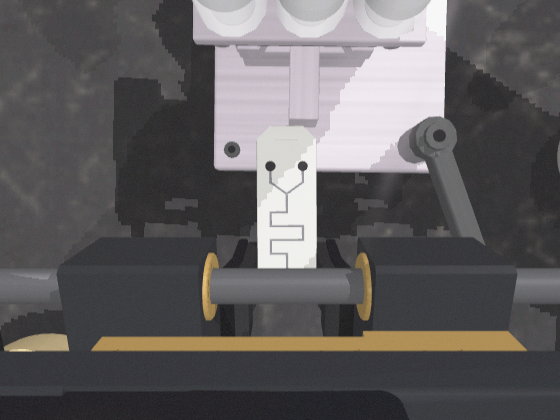

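Run:
```python
from h import *
from cell import env
o=env.get_obs();c=env.read_camera('wrist');k=cam(c,o);a=c['image']
g=cv2.cvtColor(a,cv2.COLOR_BGR2GRAY).astype(float)
z=o['tool_pos'][2]+.0103
for r in(150,180,210,225,240):
    d=np.diff(cv2.GaussianBlur(g,(3,3),0)[r]); l=245+d[245:270].argmax(); R=300+d[300:325].argmin()
    p,q=ray(k,(l+.5,r),z),ray(k,(R+.5,r),z); print(r,l,R,((p+q)/2).round(4),np.linalg.norm(p-q).round(4))
print("nose",ray(k,(287,126),z))
for r in(70,90,110): print("tongue row",r,g[r,280:330:2].astype(int))
print("tongue front",ray(k,(305,123),.046), H(-.028,0,.046))
```

```text
150 257 315 [0.5525 0.189  0.0585] 0.025
180 256 315 [0.5396 0.1889 0.0585] 0.0255
210 256 316 [0.5266 0.1883 0.0585] 0.026
225 256 316 [0.5201 0.1881 0.0585] 0.026
240 256 316 [0.5136 0.1879 0.0585] 0.026
nose [0.56285846 0.18908491 0.05845698]
tongue row 70 [199 199 199 198 199 187 200 198 200 200 200 197 195 197 200 200 201 198
 195 187 200 201 200 199 198]
tongue row 90 [197 200 197 196 198 194 198 200 200 202 200 198 199 202 202 202 200 199
 197 184 199 200 200 201 201]
tongue row 110 [202 202 201 202 202 200 200 199 204 207 204 199 198 204 204 205 205 201
 197 184 201 202 202 202 202]
tongue front [0.56689325 0.18089627 0.046     ] [0.56820614 0.18161361 0.046     ]
```

Plate measured 26 mm wide and straight in the grip, nose at x=0.563 as predicted; the tongue centre (pixel 304) is at y=0.1813. The plate is 7 mm to the left. Aligning, then inserting.

Request:
{"op": "servo_tool", "data": {"plan": [[0, [0, 0.6, 0.3], [-0.3, 0, 0.3]], [0, [0, 0.4, 0.2], [0, 0, 0.2]], [0, [0, 0.2, 0.1], [0, 0, 0]]]}}

```text
time_s: 12.92
tool_pos: [0.5061, 0.1759, 0.0463]
tool_rot: [-179.9, -13.6, 1.0]
force: [-0.6, -0.4, 0.4]
grip_width: 0.0257
```

```bash
python3 -c "
from h import *
go(H(-.085,0,.0434),H(-.034,0,.0434));rot(180,-13.2,1.2)"
```

```text
now [0.5061 0.1759 0.0463] [-179.86  -13.63    1.03] F [-0.6 -0.4  0.4] w 0.0257 t 12.9167
[0.5112 0.1804 0.0434] -> [ 0.44 -0.45  0.4 ]
[0.5622 0.1815 0.0434] -> [ 4.96 -0.01  1.2 ]
turn [-0.1  -0.43 -0.17]
```

Request:
{"op": "servo_tool", "data": {"plan": [[0, [0, -0.4, 0.3], [-0.1, -0.4, -0.2]], [0, [0, -0.1, 0.1], [0, 0, 0]]]}}

```text
time_s: 13.08
tool_pos: [0.5086, 0.1789, 0.0435]
tool_rot: [179.9, -13.4, 1.0]
force: [0.4, 0.1, -1.1]
grip_width: 0.0257
```

```bash
python3 -c "
from h import *
go(H(-.085,0,.0434),H(-.034,0,.0434));rot(180,-13.2,1.2)"
```

```text
now [0.5086 0.1789 0.0435] [179.89 -13.37   1.03] F [ 0.4  0.1 -1.1] w 0.0257 t 13.0833
[0.5112 0.1804 0.0434] -> [ 0.25 -0.15  0.07]
[0.5622 0.1815 0.0434] -> [ 4.96 -0.02  1.18]
turn [ 0.15 -0.17 -0.16]
```

Request:
{"op": "servo_tool", "data": {"plan": [[0, [0.5, -0.12, 0.1], [0, -0.1, -0.1]], [0, [0.6, -0.05, 0.13], [0, 0, 0]], [0, [0.5, 0, 0.12], [0, 0, 0]]]}}

```text
time_s: 13.33
tool_pos: [0.5264, 0.1811, 0.0443]
tool_rot: [179.8, -13.3, 1.2]
force: [-0.0, 0.5, -0.5]
grip_width: 0.0257
```

```bash
python3 -c "
from h import *
go(H(-.068,0,.0434),H(-.034,0,.0434));rot(180,-13.2,1.2)"
```

```text
now [0.5264 0.1811 0.0443] [179.81 -13.33   1.17] F [-0.   0.5 -0.5] w 0.0257 t 13.3333
[0.5282 0.1808 0.0434] -> [0.16 0.04 0.13]
[0.5622 0.1815 0.0434] -> [ 3.31 -0.    0.78]
turn [ 0.2  -0.13 -0.03]
```

Request:
{"op": "servo_tool", "data": {"plan": [[0, [0.5, 0.03, 0.22], [0.1, 0, 0]], [0, [0.6, 0, 0.18], [0, 0, 0]], [0, [0.5, 0, 0.12], [0, 0, 0]]]}}

```text
time_s: 13.58
tool_pos: [0.5458, 0.1817, 0.043]
tool_rot: [180.0, -13.4, 1.2]
force: [0.5, 0.4, -0.4]
grip_width: 0.0255
```

```bash
python3 -c "
from h import *
go(H(-.034,0,.0434));rot(180,-13.2,1.2)"
```

```text
now [0.5458 0.1817 0.043 ] [179.97 -13.36   1.17] F [ 0.5  0.4 -0.4] w 0.0255 t 13.5833
[0.5622 0.1815 0.0434] -> [1.61 0.06 0.34]
turn [ 0.04 -0.16 -0.03]
```

Request:
{"op": "servo_tool", "data": {"plan": [[0, [0.5, 0.06, 0.1], [0, -0.1, 0]], [0, [0.5, 0, 0.11], [0, 0, 0]], [0, [0.3, 0, 0.07], [0, 0, 0]]]}}

```text
time_s: 13.83
tool_pos: [0.5612, 0.1814, 0.043]
tool_rot: [-180.0, -13.2, 1.1]
force: [-0.1, 0.5, -0.1]
grip_width: 0.026
```

```bash
python3 -c "
from h import *
import st
go(H(-.034,0,.0434));rot(180,-13.2,1.2)"
```

```text
[  30.6   23.9  -62.2  112.9   36.7   48.7 -139.2]
now [0.5612 0.1814 0.043 ] [-179.98  -13.21    1.12] F [-0.1  0.5 -0.1] w 0.026 t 13.8333
[0.5622 0.1815 0.0434] -> [ 0.11 -0.01 -0.02]
turn [-0.   -0.01 -0.07]
```

Nose is 27 mm into the slot without any force. Releasing.

Request:
{"op": "servo_tool", "data": {"plan": [[0, [0, 0, 0.1], [0, 0, 0]], [0.5, [0, 0, 0], [0, 0, 0]], [0.5, [0, 0, 0], [0, 0, 0]], [0.5, [0, 0, 0], [0, 0, 0]], [0.5, [0, 0, 0], [0, 0, 0]]]}}

```text
time_s: 14.25
tool_pos: [0.5618, 0.1816, 0.0418]
tool_rot: [-179.9, -13.2, 1.1]
force: [-0.5, 1.4, 0.1]
grip_width: 0.0409
```

```bash
python3 -c "
from h import *
go(H(-.077,0,.043));rot(180,-13.2,1.2)"
```

```text
now [0.5618 0.1816 0.0418] [-179.95  -13.2     1.12] F [-0.5  1.4  0.1] w 0.0409 t 14.25
[0.5192 0.1806 0.043 ] -> [-4.12  0.02 -1.09]
turn [-0.03  0.   -0.08]
```

Request:
{"op": "servo_tool", "data": {"plan": [[0.5, [-0.8, 0, -0.2], [0, 0, 0]], [0.5, [-1.2, 0, -0.3], [0, 0, 0]], [0.5, [-1.2, 0, -0.3], [0, 0, 0]], [0.5, [-0.9, 0, -0.25], [0, 0, 0]], [0, [-0.4, 0, -0.1], [0, 0, 0]], [0, [0, 0, 0], [0, 0, 0]], [0, [0, 0, 0], [0, 0, 0]], [0, [0, 0, 0], [0, 0, 0]], [0, [0, 0, 0], [0, 0, 0]], [0, [0, 0, 0], [0, 0, 0]]]}}

```text
time_s: 15.08
tool_pos: [0.5117, 0.1803, 0.0431]
tool_rot: [179.9, -13.3, 1.2]
force: [0.0, -0.5, -0.4]
grip_width: 0.0114
```

Run:
```python
from h import *
from cell import env
import st
go(H(-.058,0,.045),H(-.0395,0,.045));rot(180,-13.2,1.2)
o=env.get_obs();c=env.read_camera('wrist');k=cam(c,o);a=c['image']
cv2.imwrite('pics/w4.png',a)
print("tail pred",proj(k,H(-.0483,0,.052)))
```

```text
[  35.4   17.8  -67.   118.9   32.1   46.1 -138.6]
now [0.5117 0.1803 0.0431] [179.93 -13.29   1.15] F [ 0.  -0.5 -0.4] w 0.0114 t 15.0833
[0.5382 0.181  0.045 ] -> [ 2.63 -0.02  0.42]
[0.5567 0.1814 0.045 ] -> [ 1.8  -0.    0.43]
turn [ 0.08 -0.09 -0.05]
tail pred [286.371  185.2599]
```

View pics/w4.png

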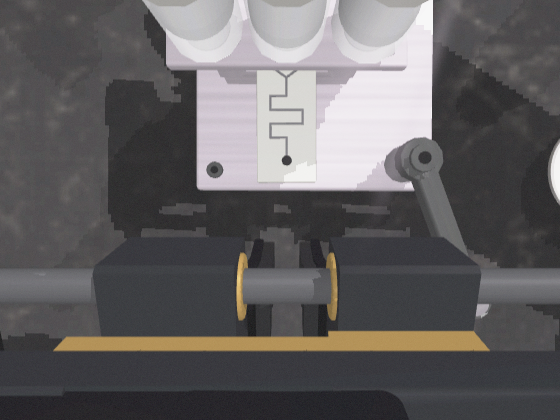

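The plate lies straight in the slot, tail at row 183 (predicted 185), latch arm well aside. Pushing it home with shut fingers.

Request:
{"op": "servo_tool", "data": {"plan": [[0, [0.8, 0, 0.2], [0, 0, 0]], [0, [0.8, 0, 0.22], [0, 0, 0]], [0, [0.5, 0, 0.14], [0, 0, 0]], [0, [0.4, 0, 0.12], [0, 0, 0]]]}}

```text
time_s: 15.47
tool_pos: [0.5406, 0.1805, 0.042]
tool_rot: [179.9, -13.3, 1.1]
force: [-0.7, 0.6, -0.0]
grip_width: 0.0006
```

```bash
python3 -c "
from h import *
go(H(-.039,0,.0425));rot(180,-13.2,1.2)"
```

```text
now [0.5406 0.1805 0.042 ] [179.94 -13.29   1.1 ] F [-0.7  0.6 -0. ] w 0.0006 t 15.4667
[0.5572 0.1814 0.0425] -> [ 1.63 -0.05  0.33]
turn [ 0.08 -0.09 -0.1 ]
```

Request:
{"op": "servo_tool", "data": {"plan": [[0, [0.45, -0.03, 0.1], [0, 0, 0]], [0, [0.45, 0, 0.1], [0, 0, 0]], [0, [0.4, 0, 0.09], [0, 0, 0]], [0, [0.3, 0, 0.07], [0, 0, 0]]]}}

```text
time_s: 15.8
tool_pos: [0.5561, 0.1815, 0.0404]
tool_rot: [179.9, -12.9, 1.0]
force: [-13.5, -0.5, 6.2]
grip_width: 0.0005
```

```bash
python3 -c "
from h import *
go(H(-.039,0,.0425));rot(180,-13.2,1.2)"
```

```text
now [0.5561 0.1815 0.0404] [179.93 -12.85   1.04] F [-13.5  -0.5   6.2] w 0.0005 t 15.8
[0.5572 0.1814 0.0425] -> [ 0.15  0.01 -0.18]
turn [ 0.1   0.35 -0.16]
```

13.5 N reaction close to the predicted end position. To make sure it is the stop and not the fingertip on the tongue's end, I'll back off, raise the tip above the tongue and push again.

Request:
{"op": "servo_tool", "data": {"plan": [[0, [-0.6, 0, -0.2], [0, 0, 0]], [0, [-0.2, 0, -0.5], [0, -0.3, 0]], [0, [0.1, 0, -0.35], [0, 0, 0]]]}}

```text
time_s: 16.05
tool_pos: [0.5454, 0.1818, 0.0481]
tool_rot: [179.9, -12.3, 1.1]
force: [1.1, 0.3, 0.4]
grip_width: 0.0008
```

```bash
python3 -c "
from h import *
go(H(-.039,0,.0472));rot(180,-13.2,1.2)"
```

```text
now [0.5454 0.1818 0.0481] [179.95 -12.32   1.11] F [1.1 0.3 0.4] w 0.0008 t 16.05
[0.5572 0.1814 0.0472] -> [1.13 0.06 0.34]
turn [ 0.07  0.88 -0.09]
```

Request:
{"op": "servo_tool", "data": {"plan": [[0, [0.4, 0.03, 0.15], [0, 0.4, 0]], [0, [0.4, 0.02, 0.13], [0, 0.2, 0]], [0, [0.4, 0, 0.1], [0, 0, 0]], [0, [0.4, 0, 0.1], [0, 0, 0]]]}}

```text
time_s: 16.38
tool_pos: [0.5557, 0.1818, 0.0465]
tool_rot: [179.7, -12.3, 1.1]
force: [-19.8, -2.0, 14.2]
grip_width: 0.0005
```

```bash
python3 -c "
from h import *
go(H(-.039,0,.0472));rot(180,-13.2,1.2)"
```

```text
now [0.5557 0.1818 0.0465] [179.65 -12.28   1.13] F [-19.8  -2.   14.2] w 0.0005 t 16.3833
[0.5572 0.1814 0.0472] -> [ 0.16  0.05 -0.03]
turn [ 0.36  0.92 -0.07]
```

Contact came again at the same x with 20 N, tip above the tongue, so the plate is against the stop. Backing off and going round to the latch's other side.

Request:
{"op": "servo_tool", "data": {"plan": [[0, [-1.2, 0, -0.3], [0, -0.5, 0]], [0, [-1.6, 0, -0.4], [0, 0.3, 0]], [0, [-0.8, 0, -2], [0, 0.6, 0]], [0, [0.3, 0, -2.8], [0, 0.4, 0]], [0, [0.5, 1.5, -2], [0, 0, 0]], [0, [0, 2.5, 0], [0, 0, 0]], [0, [0, 2.5, 0], [0, 0, 0]], [0, [0, 2, 0], [0, 0, 0]], [0, [0, 1, 0], [0, 0, 0]]]}}

```text
time_s: 17.13
tool_pos: [0.5159, 0.0879, 0.1177]
tool_rot: [179.6, -13.3, 1.8]
force: [0.3, -0.6, 0.5]
grip_width: 0.0008
```

```bash
python3 -c "
from h import *
import st
go((.5236,.072,.10),(.5236,.072,.048));rot(180,-13.2,1.2)"
```

```text
[  62.1    0.7  -75.9  117.8    5.    49.1 -104.8]
now [0.5159 0.0879 0.1177] [179.63 -13.32   1.78] F [ 0.3 -0.6  0.5] w 0.0008 t 17.1333
[0.5236 0.072  0.1   ] -> [0.29 1.6  1.9 ]
[0.5236 0.072  0.048 ] -> [-1.2  -0.03  5.06]
turn [ 0.24 -0.13  0.56]
```

Request:
{"op": "servo_tool", "data": {"plan": [[0, [0.1, 1.2, 0.4], [0, 0, 0.3]], [0, [0.1, 1, 0.8], [0, 0, 0]], [0, [-0.2, 0, 1.5], [0, 0, 0]]]}}

```text
time_s: 17.38
tool_pos: [0.5281, 0.0584, 0.0949]
tool_rot: [179.2, -13.9, 1.1]
force: [0.3, 0.2, 0.0]
grip_width: 0.0006
```

```bash
python3 -c "
from h import *
import st
go((.5236,.072,.075),(.5236,.072,.048));rot(180,-13.2,1.2)"
```

```text
[  60.3    6.7  -73.4  118.8   13.6   46.5 -109.5]
now [0.5281 0.0584 0.0949] [179.18 -13.93   1.12] F [0.3 0.2 0. ] w 0.0006 t 17.3833
[0.5236 0.072  0.075 ] -> [-0.89 -1.39  1.81]
[0.5236 0.072  0.048 ] -> [-0.65 -0.04  2.62]
turn [ 0.84 -0.73 -0.09]
```

Request:
{"op": "servo_tool", "data": {"plan": [[0, [-0.5, -0.3, 1.4], [0.4, -0.4, 0]], [0, [-0.5, -0.2, 1.5], [0.3, -0.3, 0]], [0, [-0.3, -0.1, 1.2], [0, 0, 0]], [0, [-0.1, 0, 0.4], [0, 0, 0]]]}}

```text
time_s: 17.72
tool_pos: [0.527, 0.0613, 0.0432]
tool_rot: [-180.0, -13.2, 0.8]
force: [0.1, 0.3, 0.7]
grip_width: 0.0004
```

```bash
python3 -c "
from h import *
import st
go((.5165,.085,.048),(.5086,.1033,.048),(.5041,.1202,.048),(.5065,.1396,.048),(.517,.1581,.048),(.5301,.1689,.048),(.5453,.175,.048));rot(180,-13.2,1.2)"
```

```text
[  52.    14.3  -67.2  121.    24.    42.6 -118.5]
now [0.527  0.0613 0.0432] [-179.99  -13.21    0.84] F [0.1 0.3 0.7] w 0.0004 t 17.7167
[0.5165 0.085  0.048 ] -> [-0.87 -2.38 -0.69]
[0.5086 0.1033 0.048 ] -> [-0.74 -1.84 -0.17]
[0.5041 0.1202 0.048 ] -> [-0.41 -1.7  -0.1 ]
[0.5065 0.1396 0.048 ] -> [ 0.26 -1.94  0.06]
[0.517  0.1581 0.048 ] -> [ 1.05 -1.83  0.25]
[0.5301 0.1689 0.048 ] -> [ 1.29 -1.06  0.3 ]
[0.5453 0.175  0.048 ] -> [ 1.49 -0.59  0.35]
turn [ 0.07 -0.01 -0.35]
```

Request:
{"op": "servo_tool", "data": {"plan": [[0, [-0.4, -1, -0.3], [0, 0, -0.3]], [0, [-0.4, -1.1, -0.2], [0, 0, 0]], [0, [-0.4, -1, -0.1], [0, 0, 0]], [0, [-0.4, -0.9, -0.1], [0, 0, 0]]]}}

```text
time_s: 18.05
tool_pos: [0.5088, 0.1036, 0.0465]
tool_rot: [-179.9, -13.2, 1.0]
force: [1.2, -0.4, -0.7]
grip_width: 0.0
```

```bash
python3 -c "
from h import *
import st
go((.5041,.1202,.048),(.5065,.1396,.048),(.517,.1581,.048),(.5301,.1689,.048),(.5453,.175,.048));rot(180,-13.2,1.2)"
```

```text
[  48.9   12.2  -69.1  122.1   22.8   42.8 -122.8]
now [0.5088 0.1036 0.0465] [-179.9   -13.19    1.04] F [ 1.2 -0.4 -0.7] w 0.0 t 18.05
[0.5041 0.1202 0.048 ] -> [-0.4  -1.67 -0.24]
[0.5065 0.1396 0.048 ] -> [ 0.27 -1.94  0.07]
[0.517  0.1581 0.048 ] -> [ 1.05 -1.83  0.25]
[0.5301 0.1689 0.048 ] -> [ 1.29 -1.06  0.31]
[0.5453 0.175  0.048 ] -> [ 1.49 -0.58  0.35]
turn [-0.06  0.01 -0.16]
```

Request:
{"op": "servo_tool", "data": {"plan": [[0, [-0.25, -0.9, -0.1], [0, 0, 0]], [0, [-0.15, -0.9, -0.05], [0, 0, 0]], [0, [0.1, -0.95, 0.03], [0, 0, 0]], [0, [0.2, -0.95, 0.05], [0, 0, 0]], [0, [0.5, -0.9, 0.1], [0, 0, 0]], [0, [0.55, -0.8, 0.12], [0, 0, 0]]]}}

```text
time_s: 18.55
tool_pos: [0.5156, 0.1631, 0.0512]
tool_rot: [179.5, -13.6, 1.4]
force: [0.1, -1.2, 0.1]
grip_width: 0.0001
```

```bash
python3 -c "
from h import *
import st
go((.517,.1581,.048),(.5301,.1689,.048),(.5453,.175,.048));rot(180,-13.2,1.2)"
```

```text
[  37.2   15.4  -66.2  119.1   29.    45.7 -134.3]
now [0.5156 0.1631 0.0512] [179.47 -13.62   1.37] F [ 0.1 -1.2  0.1] w 0.0001 t 18.55
[0.517  0.1581 0.048 ] -> [0.04 0.5  0.34]
[0.5301 0.1689 0.048 ] -> [ 1.3  -1.05  0.3 ]
[0.5453 0.175  0.048 ] -> [ 1.49 -0.58  0.36]
turn [ 0.49 -0.42  0.17]
```

Request:
{"op": "servo_tool", "data": {"plan": [[0, [0.6, -0.3, 0.3], [0.3, -0.3, 0]], [0, [0.6, -0.3, 0.3], [0, 0, 0]], [0, [0.6, -0.25, 0.15], [0, 0, 0]], [0, [0.5, -0.2, 0.12], [0, 0, 0]]]}}

```text
time_s: 18.88
tool_pos: [0.5408, 0.1774, 0.0498]
tool_rot: [179.6, -13.4, 1.6]
force: [-4.5, -2.7, 1.1]
grip_width: 0.0003
```

```bash
python3 -c "
from h import *
import st
go((.5453,.175,.048),(.5475,.175,.048));rot(180,-13.2,1.2)"
```

```text
[  32.1   19.7  -63.   115.4   33.    47.6 -137. ]
now [0.5408 0.1774 0.0498] [179.6  -13.44   1.63] F [-4.5 -2.7  1.1] w 0.0003 t 18.8833
[0.5453 0.175  0.048 ] -> [0.39 0.26 0.28]
[0.5475 0.175  0.048 ] -> [0.21 0.01 0.05]
turn [ 0.3  -0.24  0.42]
```

Request:
{"op": "servo_tool", "data": {"plan": [[0, [0.35, 0.1, 0.12], [0, 0, 0.2]], [0, [0.35, 0.05, 0.1], [0, 0, 0.1]], [0, [0.3, 0, 0.08], [0, 0, 0]]]}}

```text
time_s: 19.13
tool_pos: [0.5426, 0.1758, 0.0461]
tool_rot: [179.3, -12.3, 1.3]
force: [-10.1, -4.0, 7.7]
grip_width: 0.0006
```

```bash
python3 -c "
from h import *
go((.5453,.175,.048),(.5475,.175,.048));rot(180,-13.2,1.2)"
```

```text
now [0.5426 0.1758 0.0461] [179.29 -12.33   1.33] F [-10.1  -4.    7.7] w 0.0006 t 19.1333
[0.5453 0.175  0.048 ] -> [ 0.3   0.09 -0.13]
[0.5475 0.175  0.048 ] -> [0.21 0.   0.05]
turn [0.68 0.87 0.14]
```

Resistance of 10 N with the finger where the shut position is expected. Backing off to look.

Request:
{"op": "servo_tool", "data": {"plan": [[0, [-1, 0, -0.3], [0, -0.4, 0]], [0, [-1.5, 0, -1], [0, 0, 0]], [0, [-0.8, 0, -3], [0, 0, 0]], [0, [0, 0, -3.5], [0, 0, 0]], [0, [0, 0, -3.5], [0, 0, 0]], [0, [0, 0, -2], [0, 0, 0]], [0, [0, 0, 0], [0, 0, 0]]]}}

```text
time_s: 19.72
tool_pos: [0.4798, 0.1797, 0.1644]
tool_rot: [179.5, -11.5, 1.5]
force: [0.3, 0.3, -0.6]
grip_width: 0.0007
```

Run:
```python
from h import *
from cell import env
o=env.get_obs();c=env.read_camera('wrist');k=cam(c,o);a=c['image']
np.savez('w5.npz',K=k[0],R=k[1],p=k[2]); print(o["tool_pos"],o["tool_rot"],o["force"])
u,v=proj(k,H(-.03,0,.052)); x0,y0=int(max(0,min(420,u-80))),int(max(0,v-75)); print(u,v,x0,y0)
for n,X in(("pivot",H(-.037,-.058,.0555)),("tip shut",H(-.037,.008,.0555)),("tailL",H(-.03,.013,.052)),("tailR",H(-.03,-.013,.052))): print(n,(proj(k,X)-[x0,y0])*5)
cv2.imwrite('pics/w5.png',cv2.resize(a[y0:y0+110,x0:x0+150],None,fx=5,fy=5,interpolation=cv2.INTER_CUBIC))
s=env.read_camera('scene')["image"]; cv2.imwrite('pics/s5.png',s)
```

```text
[0.47975004 0.1796909  0.16443898] [179.50470065 -11.48255149   1.52784509] [ 0.25243434  0.31812024 -0.56841806]
285.846499424819 119.43381074780653 205 44
pivot [795.12296907 422.78846553]
tip shut [350.16422329 420.35344214]
tailL [317.40278551 376.6771038 ]
tailR [490.99525359 377.66062433]
```

View pics/w5.png

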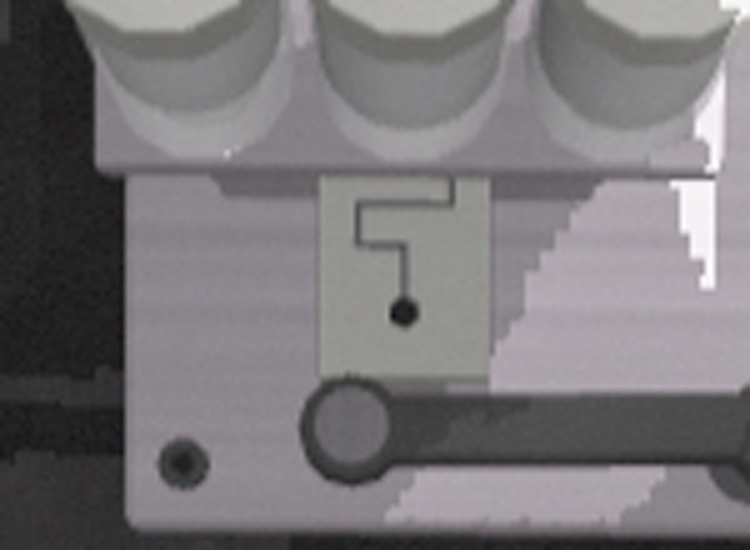

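Run:
```python
from h import *
from cell import env
o=env.get_obs();c=env.read_camera('wrist');k=cam(c,o)
g=cv2.GaussianBlur(cv2.cvtColor(c['image'],cv2.COLOR_BGR2GRAY),(3,3),0).astype(float)
def edge(us,r0,r1,z,sg):
    pts=[]
    for u in us:
        d=sg*np.diff(g[r0:r1,u]); i=d.argmax()
        if 0<i<len(d)-1: a,b,e=d[i-1:i+2]; i=i+.5*(a-e)/(a-2*b+e+1e-9)
        pts.append(ray(k,(u,r0+i+.5),z)[:2])
    p=np.array(pts); f=np.polyfit(p[:,1],p[:,0],1); f=np.polyfit(p[abs(np.polyval(f,p[:,1])-p[:,0])<.0015][:,1],p[abs(np.polyval(f,p[:,1])-p[:,0])<.0015][:,0],1)
    return np.degrees(-np.arctan(f[0])).round(2),np.polyval(f,.181).round(4)
print("arm rear edge",edge(range(288,348),118,127,.0555,-1))
print("base front",edge(range(240,340),143,153,.026,-1))
print("tail",edge(range(272,300),113,122,.052,-1),"home tail",H(-.03,0,0)[0])
# bystanders and short plate, before/after in the scene view
a,b=cv2.imread("pics/scene0.png"),cv2.imread("pics/s5.png")
d=cv2.absdiff(a,b).max(2)
for n,(x,y,w,h) in dict(bottle=(198,178,30,45),dish=(230,218,36,34),small=(280,254,24,24),short=(312,174,26,26),plate=(272,178,35,36)).items(): print(n,d[y:y+h,x:x+w].mean().round(1),(d[y:y+h,x:x+w]>60).sum())
```

```text
arm rear edge (np.float64(1.45), np.float64(0.5636))
base front (np.float64(0.88), np.float64(0.5462))
tail (np.float64(-7.25), np.float64(0.566)) home tail 0.5662065794957546
bottle 75.7 780
dish 23.3 150
small 3.1 0
short 3.9 0
plate 36.6 309
```

View pics/s5.png

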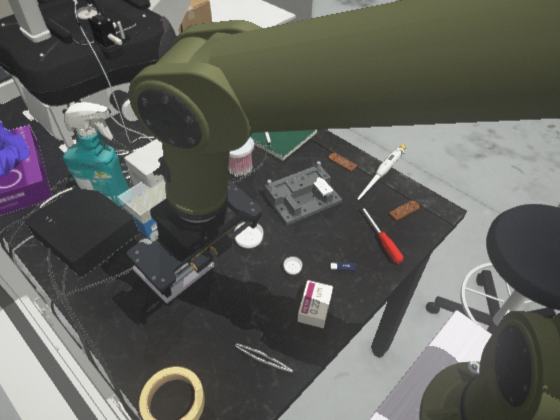

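Arm rear edge is at 1.45° (holder about 1.2°), so the latch is shut. Tail at x=0.5660 (home 0.5662). Short plate and small dish are unchanged, the robot is clear. Handing in.

```bash
python3 -c "
from cell import env
print(env.sign_off(), env.get_obs()['time_s'])"
```

```text
the job is handed in; nothing more can be done
the job is handed in; nothing more can be done
```

The job is done and handed in at about 20 s on the robot's clock, with the gripper clear of everything.

**What I did:**
- I swung the latch open to about 1.92 rad.
- I lifted the complete plate out of the mould by its tail and slid it level, nose first, 27 mm into the slot, then let go.
- With the fingers shut, I pushed it home from the tail. At first contact I read 13.5 N. A second push with the tip raised above the tongue stopped at the same place with 20 N.
- I swung the latch back until it resisted with about 10 N.

**Last checks:**
- **Plate:** its tail is at x = 0.5660 m, against 0.5662 m expected when home.
- **Latch:** its arm reads 1.45°, against the holder's 0.9 to 1.5°, so it is shut to within about half a degree.
- **Short plate and small dish:** both look the same as at the start.

**What failed or stays unconfirmed:**
- **Bottle and large dish:** in the last picture the arm hid the bottle and part of the large dish, so I could not compare them with the first one. The moves were planned clear of both, and no unexpected forces showed up.
- **Tail angle:** the automatic fit of the tail edge gave a false -7° because the round end of the latch spoiled it. In the wrist close-up the tail looks straight.
- **Joint limits:** at a steeper tilt the arm ran into the limits of joints 3, 6 and 7, so I lifted it clear and used a smaller tilt instead.

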